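Put the small jar away in the cabinet

TASK

Swing the door of the little wooden cabinet wide open, then put the smallest jar away: stand it upright on the cabinet floor, wholly inside. Leave the door wide open, because more things are to follow, and leave the larger jar and the cup standing where they are.

Things in the scene. Friction and masses are not known exactly. Their poses are not given: they have to be found in the camera images.
- door_handle (a point): Middle of the handle: upright steel bar 10 mm thick, 56 mm long between two stand-offs, its axis 40 mm off the door's outer face, 85 mm below the cabinet's top (z = 155 mm). Turns with the door: x points through the door to the inside, y to the hinge, z up. The top overhangs the closed door by 26 mm at z = 224 to 240 mm, so the tool must come in tilted about 40 degrees.
- door_hinge (a point): Fixed point on the upright hinge line, at the height of the handle. The hinge is at the cabinet's left edge as seen from the front. The handle bar is 152 mm from the hinge line along the door and 54 mm in front of the hinge plane.
- door (a joint): Door angle in rad: 0 closed, grows as it opens, limit 2.0; starts 0 to 0.08. The right edge swings out towards the robot and round to the left, clockwise seen from above. Light friction, no latch or spring: it stays where left. Panel 176 mm wide, 14 mm thick, z = 14 to 218 mm.
- cabinet_floor (a point): Centre of the inner floor's surface, 12 mm above the table. Fixed wooden cabinet, 110 mm deep, 180 wide, 240 high. x points from front to back, y to the hinge side, z up. Clear inside: 102 mm deep (x from -51 mm, the front edge, to +51), 156 mm wide (y -78 to +78), 212 mm high. The top projects 40 mm beyond the front edge.
- small_jar_centre (a point): Centre, half-way up, of the smallest jar: round, 42 mm across and 46 mm high, screw lid, about 80 g. z axis up. Stands on the table among the larger jar and the cup.
- large_jar_centre (a point): Centre, half-way up, of the larger jar: round, 52 mm across, 58 mm high, loose. To be left alone.
- cup_centre (a point): Centre, half-way up, of the small open cup, 52 mm across, 36 mm high, loose. To be left alone.

How it is judged:
On the way:
1. the door is swung open by at least 1.2 rad (value of joint door above 1.2 rad), for 0.2 s.
At the end, for the whole second after the job is handed in: The door stands open by at least 1.2 rad; the smallest jar stands upright (within 0.2 rad) and at rest on the cabinet's floor, its whole body behind the front edge (3 mm allowed) and between the walls (value of joint door above 1.2 rad and x of small_jar_centre in the frame of cabinet_floor between -0.033 and 0.051 m and y of small_jar_centre in the frame of cabinet_floor between -0.078 and 0.078 m and z of small_jar_centre in the frame of cabinet_floor between 0.015 and 0.031 m and angle between small_jar_centre's own z axis and vertical below 0.2 rad and linear speed of small_jar below 0.02 m/s); the robot touches nothing.
It fails at once if the larger jar is moved by more than 30 mm or tipped (distance of large_jar_centre from where it was at the start of the episode above 0.03 m or angle between large_jar_centre's own z axis and vertical above 0.5 rad).
It fails at once if the cup is moved by more than 30 mm or tipped (distance of cup_centre from where it was at the start of the episode above 0.03 m or angle between cup_centre's own z axis and vertical above 0.5 rad).
It also fails if it takes over 70 s, if anything falls off the work surface, if the arm or the gripper's body presses on something with over 40 N, if the wrist force passes 120 N, or if a joint passes its speed limit or range.

ROBOT

A 6-joint arm with a two-finger parallel gripper is mounted at the origin on a cart in front of the work surface, level with it; the furniture and walls round the work are solid. World frame = base frame: x ahead of the robot, y to its left, z up, the work surface at z = 0. Lengths are in m, angles in rad, forces in N, time in s.
With the tool pointing down it reaches from about 0.35 to 0.775 m from the base axis. Payload 5.5 kg.
Tool frame: the origin (TCP) lies at the very end of the fingers, on their centre line; the grasp point (between the pads) lies 19 mm behind it; x points along the fingers, y is the direction in which the jaws open and shut, and the axes are right-handed (so a half turn about x gives the same grasp; the last joint's range is limited). The gripper opens to 85 mm and grips with 20 to 120 N. Pads are 22 mm wide; open, the fingers measure 114 mm over their backs; the gripper's body (76 mm by 85 mm) begins 54 mm behind the grasp point. The pads swing forward as they close: fully open they stand 13 mm farther back than shut.
Start: joints at [1.165, 0.313, 0.046, 1.304, 0, 1.431], TCP at [0.151, 0.555, 0.231] pointing down, gripper open.
Joint ranges: [-2.76, 2.76], [-0.86, 1.69], [-1.03, 1.26], [-2.2, 2.34], [-1.47, 1.5], [-3.14, 3.14]. Speed limits (rad/s): [2.57, 2.57, 3.14, 3.14, 3.14, 3.14].

INTERFACE

Orientations are given as a unit quaternion [w, x, y, z].
In Python, from workcell import env gives the robot as it stands.
- The arm moves only by the tool drive_tool, never from a script. Its argument "plan" is a list that holds one entry, the list of rows, each a list of 7 numbers: the shift along the tool's x, y, z in cm, then the turn, a rotation vector about the tool's x, y, z in degrees, then the opening, from 0 (shut) to 1 (fully open). In form: [[[tx, ty, tz, wx, wy, wz, fingers], ...]]. A call has exactly 5 rows; each row shifts and turns the commanded pose from where the row before left it, along the tool's axes as they then stand; what a row does not reach is not made up. A row lasts 1/12 s, in which the tool goes at most 41.7 mm and 7.16 degrees, less where a joint would pass 70% of its speed; a pose out of reach is approached as far as the arm can. A call with a gripper value outside its range is refused whole. The fingers move at their own pace and stop on an object; "squeeze" is the grip in N (left out, the last holds). Time passes only in rows, so rows that do not move let the fingers close, or fill a call up. It gives the time, the measured TCP pose, the force and the opening at its end, in the units of the state.
- env.get_state(): the state, without advancing time (a new reading comes with each control period).
- env.read_camera(name): name is "scene" or "top" or "wrist"; returns the picture (420x560x3 uint8, red, green, blue); there is no depth.
- env.camera_model(name): a dict with "camera_matrix" (3x3 intrinsics, pixels), "k1" (the pictures are not rectified: a ray, as slopes to the right and down, at radius r is drawn at 1 + k1 r^2 times it, then the intrinsics apply), "camera_from_world" (4x4, takes a point from world to camera coordinates); the wrist camera has in their place "T_tool_cam" (4x4, takes a point from camera to tool coordinates, whose origin is the TCP and whose axes are the tool frame's). Camera axes: x right, y down, z forward; pixel columns grow to the right and rows downward; lengths in m; the calibration is good to about 2 mm. A picture is of the moment at which its call begins: read the wrist's pose just before it. camera_model takes no time and is no camera call.
- env.hand_in(): hands the job in, once; it reports no verdict.
The state is a dict: "clock": time; "joint_pos": joint angles; "qvel": joint speeds; "tau": joint torques, N m; "tcp_pos": TCP position; "orientation": TCP orientation; "wrist_force": force on the tool from outside, world axes, zero at the start; "ft_torque": the same for the moment, N m; "finger_gap": finger opening in m.
Only numpy, scipy, OpenCV 4.12 (cv2) and the standard library are available. Lean on these libraries where they do the work, as an engineer would, in place of code of your own. Each camera call takes 0.05 s, during which the arm holds its last target.

## Working session

There is one attempt and no reset: what is moved stays moved. The work goes in short steps, Python scripts to look and compute and a tool call to move; the robot and the scene stay as the last step left them, time stands still between calls to the robot, and variables do not carry over. Pictures are saved under pics/ and viewed, and the job is handed in when it is done.

Besides the shell and the picture viewer there is one more tool, called after ">>>" as a command line: name --argument value ..., lists and objects as JSON in quotes. drive_tool: Moves the arm, as the interface text tells. Its arguments: {"type":"object","properties":{"plan":{"type":"array","items":{"type":"array","items":{"type":"array","items":{"type":"number"}}}},"squeeze":{"type":"number"}},"required":["plan"]}

```bash
ls; mkdir -p pics; python3 - <<'E'
from workcell import env
import cv2,json
print(env.get_state())
for n in("scene","top","wrist"):
    im=env.read_camera(n); cv2.imwrite(f"pics/{n}0.png",im[:,:,::-1]); print(n,env.camera_model(n))
E
```

```text
pics
{'clock': 0.0, 'joint_pos': array([1.16538329e+00, 3.14014351e-01, 4.49698207e-02, 1.30361232e+00,
       1.91412265e-06, 1.43119536e+00]), 'qvel': array([-0.00049452,  0.00046001,  0.00113342, -0.0004052 ,  0.00120024,
       -0.00016816]), 'tau': array([-4.48649007e-05, -4.80628288e+01,  2.98532206e+01,  1.91841857e-02,
       -3.31336578e-04, -7.66178971e-06]), 'tcp_pos': array([0.15085024, 0.55431985, 0.2303972 ]), 'orientation': array([ 0.7006928 ,  0.09306895,  0.70104819, -0.09433563]), 'wrist_force': array([0.70124843, 0.4739007 , 0.93465905]), 'ft_torque': array([-0.02002846, -0.01889252,  0.04209314]), 'finger_gap': 0.08500362140961899}
scene {'camera_matrix': array([[494.67810806,   0.        , 282.54399087],
       [  0.        , 494.67810806, 213.27892688],
       [  0.        ,   0.        ,   1.        ]]), 'k1': 0.04880552896429588, 'camera_from_world': array([[-0.98077873, -0.19468687,  0.0130421 ,  0.47276128],
       [-0.12647326,  0.58339239, -0.80228289,  0.22196986],
       [ 0.14858528, -0.78851147, -0.59680153,  1.16017197],
       [ 0.        ,  0.      
[... 366 characters left out ...]
 0.4619892 ],
       [ 0.45289583, -0.24311583, -0.85777623,  0.86077787],
       [ 0.        ,  0.        ,  0.        ,  1.        ]])}
wrist {'camera_matrix': array([[334.17276831,   0.        , 280.90702386],
       [  0.        , 334.17276831, 208.13626646],
       [  0.        ,   0.        ,   1.        ]]), 'k1': -0.08039498485029524, 'T_tool_cam': array([[ 1.48294730e-04, -2.91561111e-01,  9.56552192e-01,
        -1.42545541e-01],
       [ 9.99999972e-01,  2.18409187e-04, -8.84584249e-05,
        -5.74551980e-04],
       [-1.83128750e-04,  9.56552179e-01,  2.91561136e-01,
        -7.50163378e-02],
       [ 0.00000000e+00,  0.00000000e+00,  0.00000000e+00,
         1.00000000e+00]])}
```

View pics/scene0.png

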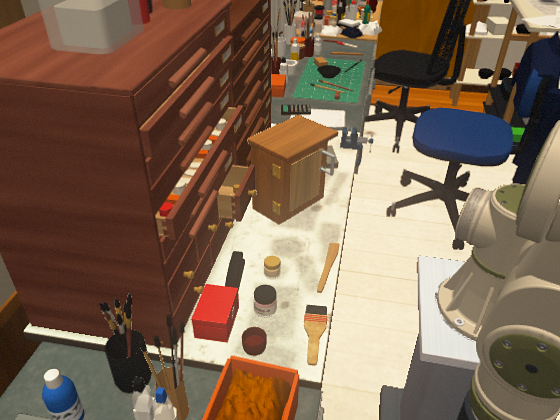

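View pics/top0.png

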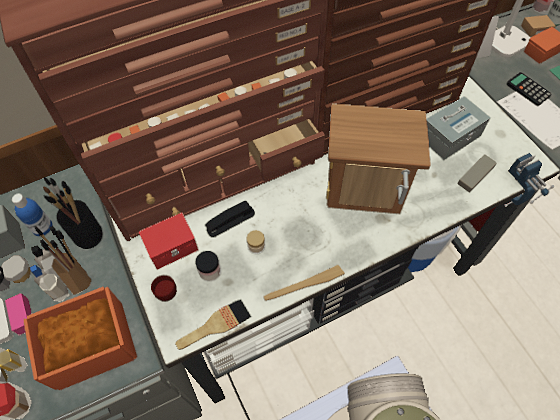

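View pics/wrist0.png

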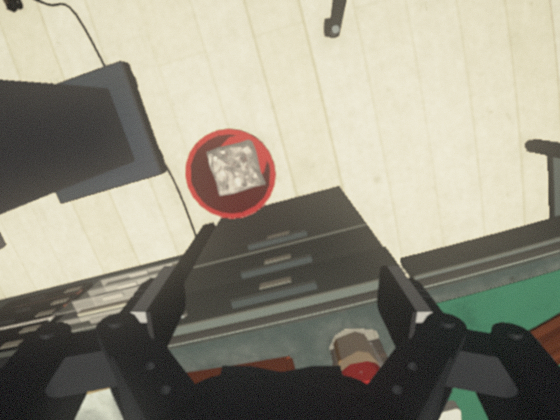

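The views show the small jar (tan lid) at scene (272,267) and top (256,240). The large jar is at scene (264,300) and top (207,263), and the cup at scene (254,341) and top (163,288). The handle is at scene (328,160) and top (404,187). I'll zoom in on these.

```bash
cat > h.py <<'E'
import numpy as np,cv2
from workcell import env
from scipy.spatial.transform import Rotation as R
def rotq(q): return R.from_quat([q[1],q[2],q[3],q[0]])
def tool():
    s=env.get_state(); T=np.eye(4); T[:3,:3]=rotq(s['orientation']).as_matrix(); T[:3,3]=s['tcp_pos']; return T
def cam(n,T=None):
    m=env.camera_model(n)
    W=np.linalg.inv(m['camera_from_world']) if n!='wrist' else (tool() if T is None else T)@m['T_tool_cam']
    return m['camera_matrix'],m['k1'],W
def ray(n,uv,T=None):
    K,k,W=cam(n,T)
    p=cv2.undistortPoints(np.array([[uv]],float),K,np.array([k,0,0,0,0.]))[0,0]
    d=W[:3,:3]@np.array([p[0],p[1],1]); return W[:3,3],d/np.linalg.norm(d)
def plane(n,uv,z,T=None):
    o,d=ray(n,uv,T); return o+d*(z-o[2])/d[2]
def tri(obs):
    A=np.zeros((3,3));b=np.zeros(3);L=[]
    for n,uv,*t in obs:
        o,d=ray(n,uv,*t);P=np.eye(3)-np.outer(d,d);A+=P;b+=P@o;L.append((o,P))
    x=np.linalg.solve(A,b); return x,[round(1000*np.linalg.norm(P@(x-o)),1) for o,P in L]
def proj(n,X,T=None):
    K,k,W=cam(n,T); C=np.linalg.inv(W)
    return cv2.projectPoints(np.array([X],float),cv2.Rodrigues(C[:3,:3])[0],C[:3,3],K,np.array([k,0,0,0,0.]))[0].reshape(2)
E
python3 - <<'E'
import cv2
a=cv2.imread('pics/scene0.png')[105:365,190:350]; b=cv2.imread('pics/top0.png')
cv2.imwrite('pics/s_cab.png',cv2.resize(cv2.imread('pics/scene0.png')[105:225,240:350],None,fx=5,fy=5,interpolation=2))
cv2.imwrite('pics/s_jar.png',cv2.resize(cv2.imread('pics/scene0.png')[240:360,220:340],None,fx=5,fy=5,interpolation=2))
cv2.imwrite('pics/t_cab.png',cv2.resize(b[95:220,315:440],None,fx=4.8,fy=4.8,interpolation=2))
cv2.imwrite('pics/t_jar.png',cv2.resize(b[220:310,140:280],None,fx=5,fy=5,interpolation=2))
E
```

```text
(no output)
```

View pics/s_cab.png

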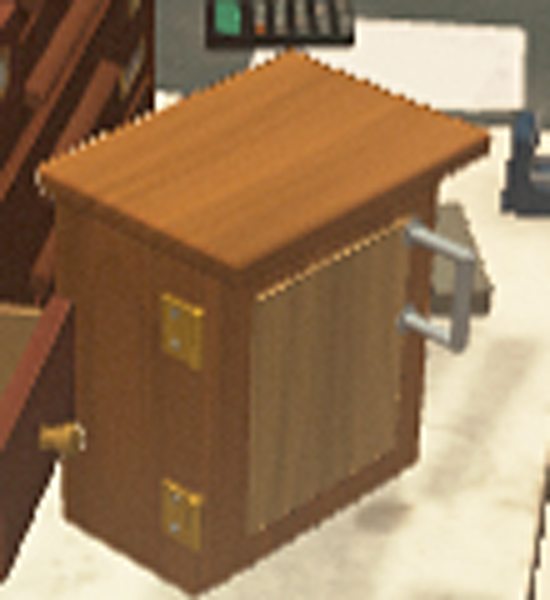

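View pics/s_jar.png

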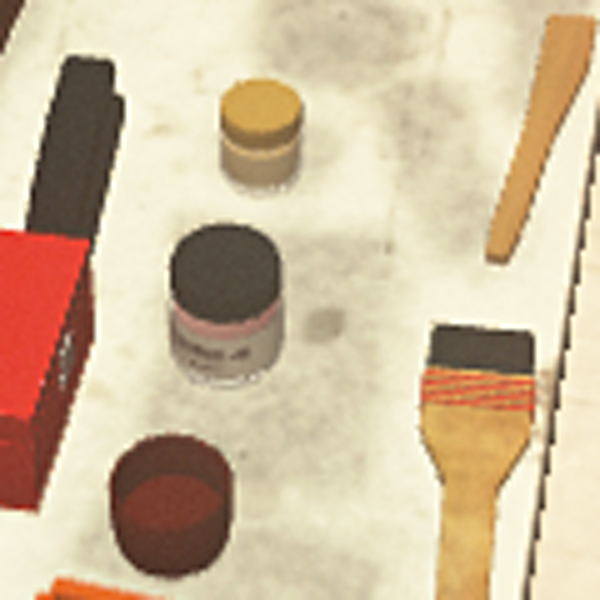

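View pics/t_cab.png

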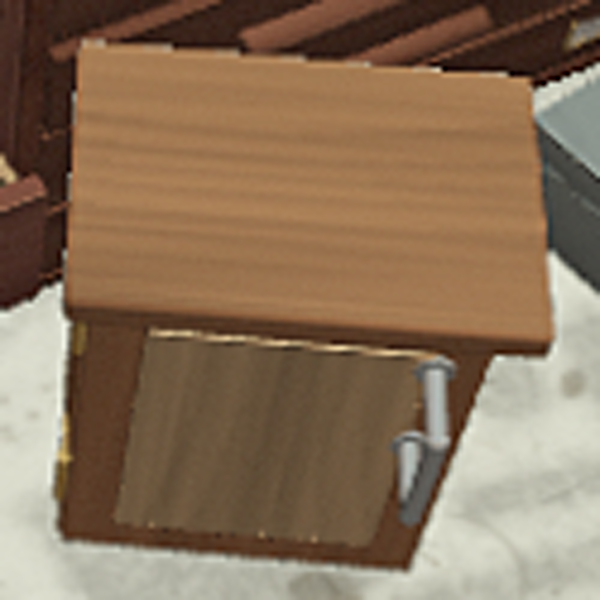

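View pics/t_jar.png

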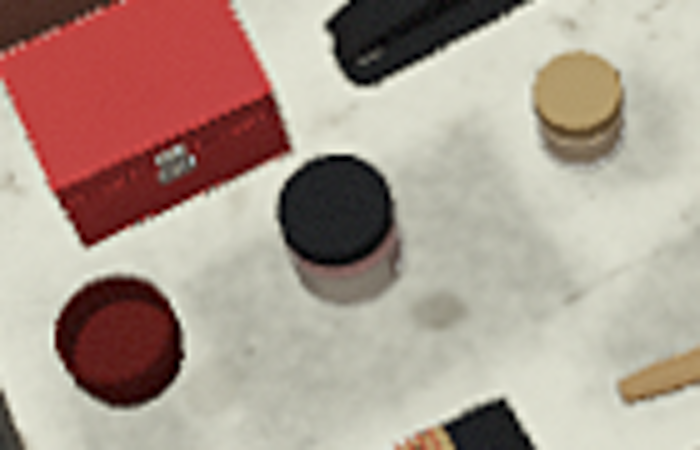

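```bash
python3 - <<'E'
from h import *
S=lambda x,y:("scene",(240+(x)/5-.4,105+y/5-.4)); T=lambda x,y:("top",(315+x/4.8-.4,95+y/4.8-.4))
J=lambda x,y:("scene",(220+x/5-.4,240+y/5-.4)); U=lambda x,y:("top",(140+x/5-.4,220+y/5-.4))
np.set_printoptions(precision=4,suppress=True)
P={}
for n,s,t in [("FL",S(238,262),T(68,303)),("BL",S(42,172),T(80,42)),("BR",S(290,52),T(530,80)),("FR",S(488,133),T(551,340)),
 ("bar",S(464,301),T(424,480)),("bartop",S(466,256),T(440,440)),("barbot",S(461,347),T(409,520)),("hup",S(183,330),T(80,335)),
 ("botL",S(195,595),T(62,540)),("botR",S(418,462),T(410,570)),
 ("small lid",J(262,107),U(578,92)),("large lid",J(226,273),U(336,210)),("cup rim",J(172,490),U(120,340))]:
    x,e=tri([s,t]); P[n]=x; print(n,x,e)
for n,s,t,z in [("small",J(262,107),U(578,92),.046),("large",J(226,273),U(336,210),.058),("cup",J(172,490),U(120,335),.036),("bar",S(464,301),T(424,480),.155)]:
    print(n,plane(*s,z),plane(*t,z))
for n in("FL","BL","BR","FR"): pass
print(np.linalg.norm(P['FL']-P['FR']),np.linalg.norm(P['BL']-P['BR']),np.linalg.norm(P['FL']-P['BL']),np.linalg.norm(P['FR']-P['BR']))
E
```

```text
FL [ 0.5072 -0.1751  0.2423] [np.float64(1.4), np.float64(1.4)]
BL [ 0.6297 -0.2521  0.2406] [np.float64(2.0), np.float64(2.0)]
BR [ 0.5249 -0.4239  0.2389] [np.float64(0.2), np.float64(0.2)]
FR [ 0.4015 -0.3437  0.2409] [np.float64(0.7), np.float64(0.7)]
bar [ 0.4045 -0.303   0.1593] [np.float64(0.3), np.float64(0.3)]
bartop [ 0.4058 -0.3054  0.1863] [np.float64(0.5), np.float64(0.5)]
barbot [ 0.4035 -0.3015  0.1302] [np.float64(0.1), np.float64(0.1)]
hup [ 0.5368 -0.2027  0.1781] [np.float64(6.5), np.float64(6.5)]
botL [ 0.5324 -0.2066  0.0039] [np.float64(2.7), np.float64(2.7)]
botR [ 0.4269 -0.3456  0.0193] [np.float64(0.5), np.float64(0.5)]
small lid [ 0.5099 -0.005   0.047 ] [np.float64(0.1), np.float64(0.1)]
large lid [0.5009 0.1141 0.0544] [np.float64(0.2), np.float64(0.2)]
cup rim [0.499  0.2196 0.0312] [np.float64(1.3), np.float64(1.3)]
small [ 0.5102 -0.0061  0.046 ] [ 0.5103 -0.0051  0.046 ]
large [0.4999 0.1176 0.058 ] [0.4992 0.1142 0.058 ]
cup [0.4991 0.2226 0.036 ] [0.4974 0.2189 0.036 ]
bar [ 0.4047 -0.3099  0.155 ] [ 0.4067 -0.3056  0.155 ]
0.19902331390378125 0.20119183879245867 0.14470908589975345 0.1471427038546737
```

```bash
cat >> h.py <<'E'
np.set_printoptions(precision=4,suppress=True)
CX=np.array([.847,-.5315,0]);CX/=np.linalg.norm(CX); CY=np.array([-CX[1],CX[0],0])
FRONT=np.array([.4862,-.2801,0]); FLOOR=FRONT+.051*CX+[0,0,.012]; HINGE=FRONT+.088*CY+[0,0,.155]
def bar(th): return HINGE+R.from_rotvec([0,0,-th]).apply(-.152*CY-.054*CX)
def pose(p,yaw,pitch,sgn=1):
    # tool x heading yaw (rad), pitched down; y horizontal = sgn*left
    x=np.array([np.cos(yaw)*np.cos(pitch),np.sin(yaw)*np.cos(pitch),-np.sin(pitch)])
    y=sgn*np.array([-np.sin(yaw),np.cos(yaw),0]); T=np.eye(4); T[:3,:3]=np.c_[x,y,np.cross(x,y)]; T[:3,3]=p; return T
def plan(Tt,f=1.,cyl=False,n=None,T0=None):
    T=tool() if T0 is None else T0
    dr=R.from_matrix(T[:3,:3].T@Tt[:3,:3]).as_rotvec(); d=Tt[:3,3]-T[:3,3]
    c=lambda p:np.array([np.hypot(p[0],p[1]),np.arctan2(p[1],p[0]),p[2]])
    a,b=c(T[:3,3]),c(Tt[:3,3])
    L=np.linalg.norm(d) if not cyl else np.hypot(np.linalg.norm((b-a)[[0,2]]),abs(b[1]-a[1])*max(a[0],b[0]))
    if n is None: n=max(int(np.ceil(L/.035)),int(np.ceil(np.degrees(np.linalg.norm(dr))/6.5)),1)
    n=int(np.ceil(n/5)*5); print("n",n,"dist",L,"rot",np.degrees(np.linalg.norm(dr)))
    prev=T.copy(); rows=[]
    for i in range(1,n+1):
        s=i/n; q=a+s*(b-a)
        p=np.array([q[0]*np.cos(q[1]),q[0]*np.sin(q[1]),q[2]]) if cyl else T[:3,3]+s*d
        Rn=T[:3,:3]@R.from_rotvec(dr*s).as_matrix()
        t=prev[:3,:3].T@(p-prev[:3,3])*100; w=np.degrees(dr/n)
        rows.append([round(float(v),1) for v in [*t,*w]]+[f]); prev[:3,:3]=Rn; prev[:3,3]=p
        pr=prev
    for k in range(0,n,5): print([rows[k:k+5]])
def st():
    s=env.get_state(); T=tool()
    print(round(float(s['clock']),2),"q",s['joint_pos'],"tcp",s['tcp_pos'],"gap",s['finger_gap'],"F",s['wrist_force']); print(T[:3,:3])
E
python3 - <<'E'
from h import *
st(); print("bar",bar(0),"hinge",HINGE,"floor",FLOOR,CX)
for th in (0,.4,.8,1.2,1.5): print(th,bar(th))
E
```

```text
0.15 q [ 1.1654  0.3138  0.0453  1.3036 -0.      1.4312] tcp [0.1509 0.5545 0.2306] gap 0.08554033049566134 F [ 0.1803  0.2412 -0.2589]
[[-0.0005  0.2627  0.9649]
 [-0.0013  0.9649 -0.2627]
 [-1.     -0.0014 -0.0002]]
bar [ 0.4064 -0.3056  0.155 ] hinge [ 0.533  -0.2056  0.155 ] floor [ 0.5294 -0.3072  0.012 ] [ 0.847  -0.5315  0.    ]
0 [ 0.4064 -0.3056  0.155 ]
0.4 [ 0.3775 -0.2484  0.155 ]
0.8 [ 0.373  -0.1845  0.155 ]
1.2 [ 0.3939 -0.1239  0.155 ]
1.5 [ 0.4242 -0.0864  0.155 ]
```

```bash
python3 - <<'E'
from h import *
plan(pose([.46,-.10,.28],np.radians(-20),np.radians(65)),cyl=True)
E
```

```text
n 30 dist 0.8804693317004837 rot 25.4504936367631
[[[-0.2, -0.4, 2.9, 0.2, -0.8, -0.0, 1.0], [-0.1, -0.6, 2.9, 0.2, -0.8, -0.0, 1.0], [-0.1, -0.7, 2.8, 0.2, -0.8, -0.0, 1.0], [-0.0, -0.8, 2.8, 0.2, -0.8, -0.0, 1.0], [-0.0, -0.9, 2.7, 0.2, -0.8, -0.0, 1.0]]]
[[[0.0, -1.1, 2.6, 0.2, -0.8, -0.0, 1.0], [0.1, -1.2, 2.6, 0.2, -0.8, -0.0, 1.0], [0.1, -1.3, 2.5, 0.2, -0.8, -0.0, 1.0], [0.1, -1.4, 2.4, 0.2, -0.8, -0.0, 1.0], [0.1, -1.5, 2.3, 0.2, -0.8, -0.0, 1.0]]]
[[[0.2, -1.6, 2.2, 0.2, -0.8, -0.0, 1.0], [0.2, -1.7, 2.1, 0.2, -0.8, -0.0, 1.0], [0.2, -1.8, 2.0, 0.2, -0.8, -0.0, 1.0], [0.2, -1.9, 1.9, 0.2, -0.8, -0.0, 1.0], [0.2, -2.0, 1.8, 0.2, -0.8, -0.0, 1.0]]]
[[[0.2, -2.0, 1.7, 0.2, -0.8, -0.0, 1.0], [0.2, -2.1, 1.6, 0.2, -0.8, -0.0, 1.0], [0.2, -2.2, 1.5, 0.2, -0.8, -0.0, 1.0], [0.2, -2.2, 1.4, 0.2, -0.8, -0.0, 1.0], [0.2, -2.3, 1.2, 0.2, -0.8, -0.0, 1.0]]]
[[[0.2, -2.3, 1.1, 0.2, -0.8, -0.0, 1.0], [0.2, -2.4, 1.0, 0.2, -0.8, -0.0, 1.0], [0.1, -2.4, 0.9, 0.2, -0.8, -0.0, 1.0], [0.1, -2.4, 0.8, 0.2, -0.8, -0.0, 1.0], [0.1, -2.4, 0.7, 0.2, -0.8, -0.0, 1.0]]]
[[[0.0, -2.4, 0.5, 0.2, -0.8, -0.0, 1.0], [-0.0, -2.4, 0.4, 0.2, -0.8, -0.0, 1.0], [-0.0, -2.4, 0.3, 0.2, -0.8, -0.0, 1.0], [-0.1, -2.4, 0.2, 0.2, -0.8, -0.0, 1.0], [-0.1, -2.4, 0.1, 0.2, -0.8, -0.0, 1.0]]]
```

>>> drive_tool --plan '[[[-0.2,-0.5,2.9,0.2,-0.8,0,1],[-0.2,-0.6,2.9,0.2,-0.8,0,1],[-0.1,-0.7,2.8,0.2,-0.8,0,1],[0,-0.8,2.8,0.2,-0.8,0,1],[0,-0.9,2.7,0.2,-0.8,0,1]]]'

```text
clock: 0.57
tcp_pos: [0.2783, 0.4824, 0.2398]
orientation: [0.724, 0.096, 0.675, -0.103]
wrist_force: [-0.2, 0.9, 0.8]
finger_gap: 0.0853
```

>>> drive_tool --plan '[[[0,-1.1,2.6,0.2,-0.8,0,1],[0.1,-1.2,2.6,0.2,-0.8,0,1],[0.1,-1.3,2.5,0.2,-0.8,0,1],[0.1,-1.4,2.4,0.2,-0.8,0,1],[0.1,-1.5,2.3,0.2,-0.8,0,1]]]'

```text
clock: 0.98
tcp_pos: [0.3781, 0.3844, 0.2477]
orientation: [0.746, 0.099, 0.648, -0.113]
wrist_force: [-0.1, 0.8, -0.3]
finger_gap: 0.0855
```

>>> drive_tool --plan '[[[0.2,-1.6,2.2,0.2,-0.8,0,1],[0.2,-1.7,2.1,0.2,-0.8,0,1],[0.2,-1.8,2.0,0.2,-0.8,0,1],[0.2,-1.9,1.9,0.2,-0.8,0,1],[0.2,-2.0,1.8,0.2,-0.8,0,1]]]'

```text
clock: 1.4
tcp_pos: [0.446, 0.2682, 0.2541]
orientation: [0.768, 0.102, 0.621, -0.121]
wrist_force: [0.7, -0.4, 0.2]
finger_gap: 0.0856
```

>>> drive_tool --plan '[[[0.2,-2.0,1.7,0.2,-0.8,0,1],[0.2,-2.1,1.6,0.2,-0.8,0,1],[0.2,-2.2,1.5,0.2,-0.8,0,1],[0.2,-2.2,1.4,0.2,-0.8,0,1],[0.2,-2.3,1.2,0.2,-0.8,0,1]]]'

```text
clock: 1.82
tcp_pos: [0.4818, 0.1421, 0.261]
orientation: [0.788, 0.104, 0.593, -0.13]
wrist_force: [0.1, -1.0, 0.7]
finger_gap: 0.0855
```

>>> drive_tool --plan '[[[0.2,-2.3,1.1,0.2,-0.8,0,1],[0.2,-2.4,1.0,0.2,-0.8,0,1],[0.1,-2.4,0.9,0.2,-0.8,0,1],[0.1,-2.4,0.8,0.2,-0.8,0,1],[0.1,-2.4,0.7,0.2,-0.8,0,1]]]'

```text
clock: 2.23
tcp_pos: [0.4838, 0.015, 0.2664]
orientation: [0.807, 0.106, 0.564, -0.139]
wrist_force: [-0.3, -0.9, 0.1]
finger_gap: 0.0853
```

>>> drive_tool --plan '[[[0,-2.4,0.5,0.2,-0.8,0,1],[0,-2.4,0.4,0.2,-0.8,0,1],[0,-2.4,0.3,0.2,-0.8,0,1],[-0.1,-2.4,0.2,0.2,-0.8,0,1],[-0.1,-2.4,0.1,0.2,-0.8,0,1]]]'

```text
clock: 2.65
tcp_pos: [0.4538, -0.1019, 0.2715]
orientation: [0.826, 0.108, 0.534, -0.147]
wrist_force: [0.2, -0.8, -0.9]
finger_gap: 0.0855
```

```bash
python3 - <<'E'
from h import *
st()
yaw=np.arctan2(CX[1],CX[0])
T=pose([0,0,0],yaw,np.radians(42)); T[:3,3]=bar(0)-.09*T[:3,0]
print(T[:3,3]); plan(T)
E
```

```text
2.65 q [-0.4209 -0.2563 -0.5384  0.8714  0.0415 -0.0401] tcp [ 0.4538 -0.1019  0.2715] gap 0.08551547451086725 F [ 0.1983 -0.7867 -0.9012]
[[ 0.3865  0.3592  0.8495]
 [-0.1276  0.933  -0.3364]
 [-0.9134  0.0216  0.4065]]
[ 0.3498 -0.2701  0.2152]
n 10 dist 0.20560629970387798 rot 26.535458339054177
[[[0.3, -2.0, -0.5, 0.8, -2.4, -0.8, 1.0], [0.3, -2.0, -0.5, 0.8, -2.4, -0.8, 1.0], [0.3, -2.0, -0.5, 0.8, -2.4, -0.8, 1.0], [0.3, -2.0, -0.5, 0.8, -2.4, -0.8, 1.0], [0.3, -2.0, -0.5, 0.8, -2.4, -0.8, 1.0]]]
[[[0.3, -2.0, -0.5, 0.8, -2.4, -0.8, 1.0], [0.4, -2.0, -0.5, 0.8, -2.4, -0.8, 1.0], [0.4, -2.0, -0.4, 0.8, -2.4, -0.8, 1.0], [0.4, -2.0, -0.4, 0.8, -2.4, -0.8, 1.0], [0.4, -2.0, -0.4, 0.8, -2.4, -0.8, 1.0]]]
```

>>> drive_tool --plan '[[[0.3,-2.0,-0.5,0.8,-2.4,-0.8,1],[0.3,-2.0,-0.5,0.8,-2.4,-0.8,1],[0.3,-2.0,-0.5,0.8,-2.4,-0.8,1],[0.3,-2.0,-0.5,0.8,-2.4,-0.8,1],[0.3,-2.0,-0.5,0.8,-2.4,-0.8,1]]]'

```text
clock: 3.07
tcp_pos: [0.4008, -0.1872, 0.2451]
orientation: [0.867, 0.102, 0.442, -0.206]
wrist_force: [-0.1, -0.5, 0.3]
finger_gap: 0.0855
```

>>> drive_tool --plan '[[[0.3,-2.0,-0.5,0.8,-2.4,-0.8,1],[0.4,-2.0,-0.5,0.8,-2.4,-0.8,1],[0.4,-2.0,-0.4,0.8,-2.4,-0.8,1],[0.4,-2.0,-0.4,0.8,-2.4,-0.8,1],[0.4,-2.0,-0.4,0.8,-2.4,-0.8,1]]]'

```text
clock: 3.48
tcp_pos: [0.3508, -0.2782, 0.2307]
orientation: [0.896, 0.096, 0.349, -0.258]
wrist_force: [-0.2, -1.0, -0.4]
finger_gap: 0.0854
```

```bash
python3 - <<'E'
from h import *
st(); T=tool()
cv2.imwrite("pics/w1.png",env.read_camera("wrist")[:,:,::-1])
cv2.imwrite("pics/t1.png",env.read_camera("top")[:,:,::-1])
print(proj("wrist",bar(0),T),proj("wrist",bar(0)+[0,0,.028],T),proj("wrist",bar(0)-[0,0,.028],T))
E
```

```text
3.48 q [-1.1289 -0.5485 -1.0268  0.3461  0.4044 -0.4141] tcp [ 0.3508 -0.2782  0.2307] gap 0.0854119926729437 F [-0.2259 -1.0133 -0.387 ]
[[ 0.6226  0.5299  0.5759]
 [-0.3959  0.848  -0.3522]
 [-0.675  -0.0087  0.7378]]
[291.2453 192.0058] [291.4225 227.1451] [291.0689 160.209 ]
```

View pics/w1.png

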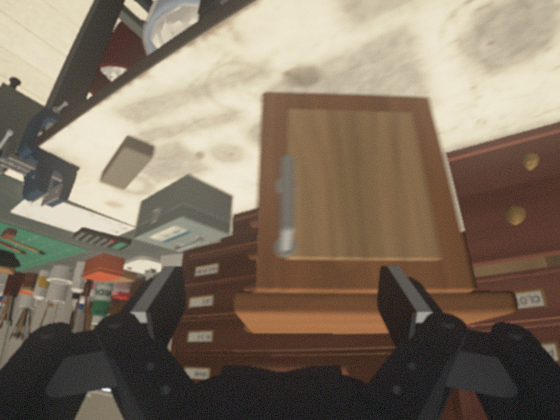

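View pics/t1.png

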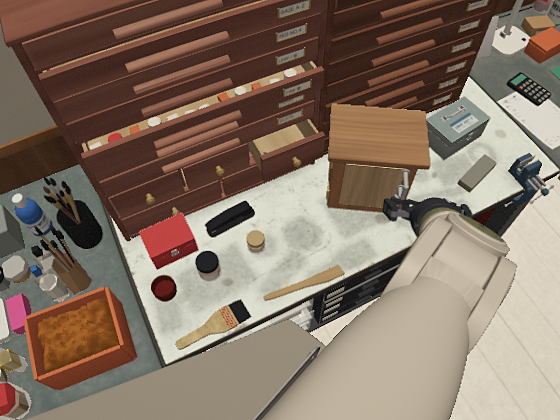

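The wrist view shows the bar at about (287,155–245), within 4 px of the prediction. The elbow is at its limit here, so I'll use a steeper pitch of 50°.

```bash
python3 - <<'E'
from h import *
yaw=np.arctan2(CX[1],CX[0])
T=pose([0,0,0],yaw,np.radians(50)); T[:3,3]=bar(0)+[0,0,-.007]-.051*T[:3,0]-.001*CY
print(T[:3,3]); plan(T)
E
```

```text
[ 0.3781 -0.289   0.1871]
n 5 dist 0.05248192101075442 rot 7.389170494358486
[[[1.0, 0.2, -0.2, 0.0, 1.5, 0.1, 1.0], [1.0, 0.2, -0.2, 0.0, 1.5, 0.1, 1.0], [1.0, 0.2, -0.2, 0.0, 1.5, 0.1, 1.0], [1.0, 0.2, -0.2, 0.0, 1.5, 0.1, 1.0], [1.0, 0.2, -0.1, 0.0, 1.5, 0.1, 1.0]]]
```

>>> drive_tool --plan '[[[1.0,0.2,-0.2,0,1.5,0.1,1],[1.0,0.2,-0.2,0,1.5,0.1,1],[1.0,0.2,-0.2,0,1.5,0.1,1],[1.0,0.2,-0.2,0,1.5,0.1,1],[1.0,0.2,-0.1,0,1.5,0.1,1]]]'

```text
clock: 4.0
tcp_pos: [0.3805, -0.2821, 0.1854]
orientation: [0.871, 0.116, 0.41, -0.246]
wrist_force: [0.3, 0.0, -0.5]
finger_gap: 0.0855
```

```bash
python3 - <<'E'
from h import *
st(); T=tool()
cv2.imwrite("pics/w2.png",env.read_camera("wrist")[:,:,::-1])
print(proj("wrist",bar(0),T),proj("wrist",bar(0)+[0,0,.028],T),proj("wrist",bar(0)-[0,0,.028],T))
yaw=np.arctan2(CX[1],CX[0])
T=pose([0,0,0],yaw,np.radians(50)); T[:3,3]=bar(0)+[0,0,-.007]+.017*T[:3,0]-.001*CY
print(T[:3,3]); plan(T)
E
```

```text
4.0 q [-0.9831 -0.3519 -0.9663  0.3129  0.2705 -0.3414] tcp [ 0.3805 -0.2821  0.1854] gap 0.08553047824821697 F [ 0.3335  0.0156 -0.4578]
[[ 0.5429  0.5234  0.6567]
 [-0.333   0.8521 -0.4038]
 [-0.7709  0.0006  0.6369]]
[271.5834 246.504 ] [270.8812 290.6749] [272.2111 208.2747]
[ 0.4152 -0.3123  0.135 ]
n 5 dist 0.06733786053005887 rot 0.7684634369949953
[[[1.3, -0.2, 0.0, 0.1, -0.1, -0.1, 1.0], [1.3, -0.1, 0.0, 0.1, -0.1, -0.1, 1.0], [1.3, -0.1, 0.0, 0.1, -0.1, -0.1, 1.0], [1.3, -0.1, 0.0, 0.1, -0.1, -0.1, 1.0], [1.3, -0.1, 0.0, 0.1, -0.1, -0.1, 1.0]]]
```

View pics/w2.png

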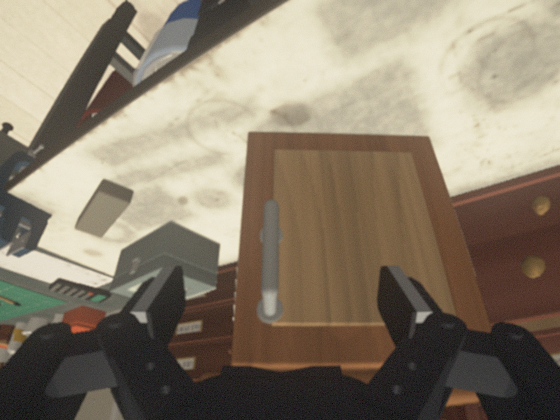

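The bar is at (270,203–300), matching the prediction. Moving in to grasp.

>>> drive_tool --plan '[[[1.3,-0.2,0,0.1,-0.1,-0.1,1],[1.3,-0.1,0,0.1,-0.1,-0.1,1],[1.3,-0.1,0,0.1,-0.1,-0.1,1],[1.3,-0.1,0,0.1,-0.1,-0.1,1],[1.3,-0.1,0,0.1,-0.1,-0.1,1]]]'

```text
clock: 4.47
tcp_pos: [0.4129, -0.3096, 0.1361]
orientation: [0.871, 0.117, 0.405, -0.252]
wrist_force: [0.1, -0.1, 0.5]
finger_gap: 0.0857
```

```bash
python3 - <<'E'
from h import *
st(); T=tool(); g=T[:3,3]-.019*T[:3,0]; print("grasp pt",g,"bar",bar(0), "tool-frame err mm",1000*T[:3,:3].T@(bar(0)-g))
cv2.imwrite("pics/w3.png",env.read_camera("wrist")[:,:,::-1])
E
```

```text
4.47 q [-0.9412 -0.1703 -1.0118  0.0632  0.2401 -0.295 ] tcp [ 0.4129 -0.3096  0.1361] gap 0.08565214825991263 F [ 0.1433 -0.0911  0.5243]
[[ 0.5456  0.5338  0.6461]
 [-0.3451  0.8456 -0.4072]
 [-0.7637 -0.0008  0.6455]]
grasp pt [ 0.4025 -0.3031  0.1506] bar [ 0.4064 -0.3056  0.155 ] tool-frame err mm [-0.2936 -0.0282  6.3933]
```

View pics/w3.png

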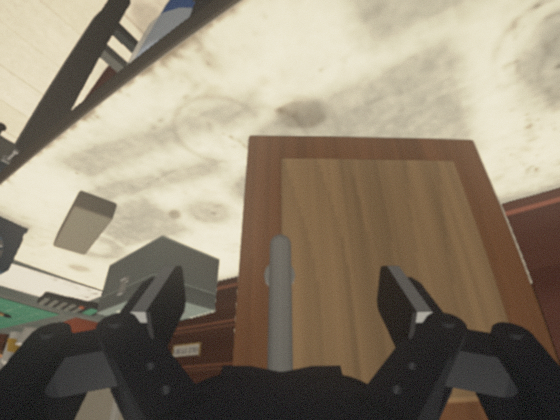

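>>> drive_tool --plan '[[[0.4,0,0,0,0,0,0.4],[0,0,0,0,0,0,0],[0,0,0,0,0,0,0],[0,0,0,0,0,0,0],[0,0,0,0,0,0,0]]]' --squeeze 25

```text
clock: 4.93
tcp_pos: [0.4147, -0.3121, 0.1346]
orientation: [0.871, 0.116, 0.404, -0.253]
wrist_force: [-0.0, -0.7, -0.4]
finger_gap: 0.0256
```

```bash
python3 - <<'E'
from h import *
st()
E
```

```text
4.93 q [-0.9403 -0.1607 -1.0115  0.0516  0.2387 -0.2934] tcp [ 0.4147 -0.3121  0.1346] gap 0.025599930330962445 F [-0.0366 -0.6771 -0.4282]
[[ 0.5459  0.5348  0.6449]
 [-0.347   0.8449 -0.407 ]
 [-0.7626 -0.0016  0.6469]]
```

>>> drive_tool --plan '[[[0,0,0,0,0,0,0],[0,0,0,0,0,0,0],[0,0,0,0,0,0,0],[0,0,0,0,0,0,0],[0,0,0,0,0,0,0]]]'

```text
clock: 5.35
tcp_pos: [0.4154, -0.312, 0.1345]
orientation: [0.872, 0.116, 0.403, -0.252]
wrist_force: [3.1, 2.6, 3.1]
finger_gap: 0.009
```

```bash
cat >> h.py <<'E'
GO=None
def door_plan(th0,thl,p0,pl,grasp0,n,T0=None,zl=None,yawrel=None):
    pass
E
python3 - <<'E'
from h import *
st(); T=tool(); b=bar(0)
# crossing of tool axis with bar: distance behind TCP in horizontal plane
x=T[:3,0]; t=((b-T[:3,3])[:2]@x[:2])/(x[:2]@x[:2]); c=T[:3,3]+t*x; print("t",t,"cross",c,"bar",b)
E
```

```text
5.35 q [-0.9399 -0.1595 -1.0112  0.0505  0.24   -0.2933] tcp [ 0.4154 -0.312   0.1345] gap 0.009000867150248977 F [3.0583 2.576  3.1449]
[[ 0.5471  0.5338  0.6448]
 [-0.346   0.8456 -0.4065]
 [-0.7622 -0.0007  0.6473]]
t -0.016965697269224398 cross [ 0.4061 -0.3062  0.1475] bar [ 0.4064 -0.3056  0.155 ]
```

```bash
cat >> h.py <<'E'
YAW0=np.arctan2(CX[1],CX[0]); L=.017; C0=np.array([.4061,-.3062,.1475])
def dpose(th,k=.85):
    p=np.radians(np.interp(th,[0,.1,.3,.6,2],[50,60,70,80,80]))
    c=HINGE+R.from_rotvec([0,0,-th]).apply(C0-HINGE)
    T=pose([0,0,0],YAW0-k*th,p); T[:3,3]=c+L*T[:3,0]; return T
def dcur():
    T=tool(); c=T[:3,3]-L*T[:3,0]; a=c-HINGE; b=C0-HINGE
    return -(np.arctan2(a[1],a[0])-np.arctan2(b[1],b[0])), np.hypot(*a[:2])-np.hypot(*b[:2])
def drows(th1,n=5,f=0):
    T=tool(); th0,dr=dcur(); print("theta",th0,"radial err",dr)
    E=np.linalg.inv(dpose(th0))@T; rows=[]; prev=T
    for i in range(1,n+1):
        N=dpose(th0+(th1-th0)*i/n)
        if i<n: # blend start offset out
            s=1-i/n; Eo=np.eye(4); Eo[:3,:3]=R.from_rotvec(s*R.from_matrix(E[:3,:3]).as_rotvec()).as_matrix(); Eo[:3,3]=s*E[:3,3]; N=N@Eo
        D=np.linalg.inv(prev)@N; rows.append([round(float(v),2) for v in [*(D[:3,3]*100),*np.degrees(R.from_matrix(D[:3,:3]).as_rotvec())]]+[f]); prev=N
    print([rows])
E
python3 - <<'E'
from h import *
drows(.17)
E
```

```text
theta 0.00032546190914573003 radial err -1.0085509156709804e-06
[[[-0.34, 0.16, -0.5, 1.27, 3.47, -1.01, 0], [-0.31, 0.17, -0.51, 1.33, 3.47, -0.93, 0], [-0.29, 0.17, -0.53, 1.39, 3.36, -0.85, 0], [-0.26, 0.18, -0.5, 1.43, 1.77, -0.78, 0], [-0.24, 0.18, -0.5, 1.45, 1.77, -0.74, 0]]]
```

>>> drive_tool --plan '[[[-0.35,0.15,-0.5,1.3,3.5,-1.0,0],[-0.3,0.15,-0.5,1.3,3.5,-0.9,0],[-0.3,0.2,-0.5,1.4,3.4,-0.9,0],[-0.25,0.2,-0.5,1.4,1.8,-0.8,0],[-0.25,0.2,-0.5,1.4,1.8,-0.7,0]]]'

```text
clock: 5.77
tcp_pos: [0.396, -0.2877, 0.1315]
orientation: [0.796, 0.182, 0.497, -0.294]
wrist_force: [3.3, 0.2, -3.4]
finger_gap: 0.009
```

```bash
python3 - <<'E'
from h import *
st();drows(.40)
E
```

```text
5.77 q [-0.8233 -0.1197 -0.8175  0.4201  0.0493 -0.1057] tcp [ 0.396  -0.2877  0.1315] gap 0.008989478983383177 F [ 3.2885  0.1659 -3.4399]
[[ 0.3332  0.6493  0.6836]
 [-0.287   0.7605 -0.5825]
 [-0.8981 -0.0021  0.4397]]
theta 0.17411636895290084 radial err 0.00031253706250472524
[[[-0.31, 0.26, -0.67, 2.02, 2.22, -0.91, 0], [-0.29, 0.27, -0.68, 2.06, 2.22, -0.83, 0], [-0.26, 0.27, -0.68, 2.09, 2.06, -0.76, 0], [-0.24, 0.28, -0.67, 2.11, 1.47, -0.7, 0], [-0.22, 0.28, -0.67, 2.13, 1.46, -0.64, 0]]]
```

Tracking well, with forces of a few N. Continuing.

>>> drive_tool --plan '[[[-0.3,0.25,-0.65,2.0,2.2,-0.9,0],[-0.3,0.25,-0.7,2.1,2.2,-0.8,0],[-0.25,0.3,-0.7,2.1,2.1,-0.8,0],[-0.25,0.3,-0.65,2.1,1.5,-0.7,0],[-0.2,0.3,-0.65,2.1,1.5,-0.6,0]]]'

```text
clock: 6.18
tcp_pos: [0.3796, -0.2527, 0.1306]
orientation: [0.722, 0.26, 0.538, -0.349]
wrist_force: [0.1, -0.1, -4.3]
finger_gap: 0.0093
```

```bash
python3 - <<'E'
from h import *
st();drows(.68)
E
```

```text
6.18 q [-0.7311 -0.0689 -0.7017  0.6526 -0.0487  0.1632] tcp [ 0.3796 -0.2527  0.1306] gap 0.009347530264314898 F [ 0.1425 -0.0585 -4.2919]
[[ 0.1768  0.7842  0.5948]
 [-0.224   0.6205 -0.7515]
 [-0.9584 -0.0004  0.2853]]
theta 0.4005185733685246 radial err 0.0002860516000452451
[[[-0.25, 0.36, -0.84, 2.62, 1.85, -0.73, 0], [-0.22, 0.37, -0.84, 2.64, 1.85, -0.64, 0], [-0.2, 0.38, -0.85, 2.66, 1.85, -0.56, 0], [-0.17, 0.39, -0.82, 2.67, 1.05, -0.49, 0], [-0.15, 0.39, -0.79, 2.68, -0.01, -0.47, 0]]]
```

>>> drive_tool --plan '[[[-0.25,0.35,-0.85,2.6,1.8,-0.7,0],[-0.2,0.35,-0.85,2.6,1.8,-0.6,0],[-0.2,0.4,-0.85,2.7,1.8,-0.6,0],[-0.15,0.4,-0.8,2.7,1.0,-0.5,0],[-0.15,0.4,-0.8,2.7,0,-0.5,0]]]'

```text
clock: 6.6
tcp_pos: [0.3722, -0.2075, 0.1303]
orientation: [0.646, 0.346, 0.54, -0.414]
wrist_force: [-1.3, -1.5, -2.7]
finger_gap: 0.0092
```

```bash
python3 - <<'E'
from h import *
st();drows(.97)
E
```

```text
6.6 q [-0.636  -0.0275 -0.6318  0.8103 -0.0862  0.4975] tcp [ 0.3722 -0.2075  0.1303] gap 0.009216783180335034 F [-1.2695 -1.4534 -2.7241]
[[ 0.0735  0.9088  0.4108]
 [-0.1613  0.4173 -0.8943]
 [-0.9842 -0.0005  0.1772]]
theta -5.607562689966132 radial err 9.427840393433362e-05
[[[-1.76, 17.18, -9.24, 72.3, -3.4, -18.78, 0], [-3.3, 17.23, -8.74, 70.37, -1.44, -25.25, 0], [-4.5, 17.18, -8.16, 67.71, -0.78, -31.72, 0], [-5.32, 17.08, -7.57, 64.44, -1.45, -37.91, 0], [-5.56, 17.75, -7.42, 70.42, 22.18, -26.53, 0]]]
```

Angle wrap in my helper; fixing it (θ = 0.676).

```bash
sed -i 's/return -(np.arctan2(a\[1\],a\[0\])-np.arctan2(b\[1\],b\[0\]))/return (np.arctan2(b[1],b[0])-np.arctan2(a[1],a[0]))%(2*np.pi)/' h.py; python3 - <<'E'
from h import *
drows(.97)
E
```

```text
theta 0.6756226172134543 radial err 9.427840393433362e-05
[[[-0.16, 0.41, -0.84, 2.76, 0.04, -0.49, 0], [-0.16, 0.42, -0.83, 2.76, 0.04, -0.49, 0], [-0.16, 0.43, -0.83, 2.76, 0.04, -0.49, 0], [-0.16, 0.44, -0.83, 2.76, 0.04, -0.48, 0], [-0.15, 0.45, -0.82, 2.76, 0.04, -0.48, 0]]]
```

>>> drive_tool --plan '[[[-0.15,0.4,-0.85,2.8,0,-0.5,0],[-0.15,0.4,-0.85,2.8,0,-0.5,0],[-0.15,0.45,-0.8,2.8,0,-0.5,0],[-0.15,0.45,-0.8,2.8,0,-0.5,0],[-0.15,0.45,-0.8,2.7,0,-0.5,0]]]'

```text
clock: 7.02
tcp_pos: [0.379, -0.1608, 0.1303]
orientation: [0.591, 0.41, 0.493, -0.49]
wrist_force: [2.4, -2.2, -8.0]
finger_gap: 0.0094
```

```bash
python3 - <<'E'
from h import *
st();drows(1.26)
E
```

```text
7.02 q [-0.4952 -0.0173 -0.6199  0.8538 -0.1384  0.8832] tcp [ 0.379  -0.1608  0.1303] gap 0.009407328001972347 F [ 2.4417 -2.1518 -7.9992]
[[ 0.0339  0.983   0.1804]
 [-0.1751  0.1836 -0.9673]
 [-0.984   0.0012  0.1784]]
theta 0.9700427912622898 radial err -0.00018306300614770454
[[[-0.15, 0.44, -0.81, 2.76, 0.05, -0.51, 0], [-0.15, 0.45, -0.8, 2.76, 0.05, -0.51, 0], [-0.15, 0.46, -0.8, 2.76, 0.05, -0.51, 0], [-0.15, 0.46, -0.79, 2.76, 0.05, -0.51, 0], [-0.15, 0.47, -0.79, 2.76, 0.05, -0.5, 0]]]
```

>>> drive_tool --plan '[[[-0.15,0.45,-0.8,2.8,0,-0.5,0],[-0.15,0.45,-0.8,2.8,0,-0.5,0],[-0.15,0.45,-0.8,2.8,0,-0.5,0],[-0.15,0.45,-0.8,2.8,0,-0.5,0],[-0.15,0.45,-0.8,2.7,0,-0.5,0]]]'

```text
clock: 7.43
tcp_pos: [0.3985, -0.1188, 0.1304]
orientation: [-0.526, -0.468, -0.438, 0.559]
wrist_force: [5.2, -4.8, -12.3]
finger_gap: 0.0094
```

```bash
python3 - <<'E'
from h import *
st();drows(1.53)
E
```

```text
7.43 q [-0.3595  0.0409 -0.5588  0.9157 -0.1709  1.2686] tcp [ 0.3985 -0.1188  0.1304] gap 0.009396109734182458 F [  5.1663  -4.8362 -12.3364]
[[-0.0086  0.9981 -0.0612]
 [-0.1784 -0.0618 -0.982 ]
 [-0.9839  0.0024  0.1786]]
theta 1.2597017143269298 radial err -0.00036055080152222474
[[[-0.14, 0.44, -0.74, 2.57, 0.05, -0.49, 0], [-0.14, 0.45, -0.73, 2.57, 0.05, -0.49, 0], [-0.14, 0.45, -0.73, 2.57, 0.05, -0.49, 0], [-0.14, 0.46, -0.73, 2.57, 0.06, -0.49, 0], [-0.13, 0.46, -0.72, 2.57, 0.06, -0.48, 0]]]
```

>>> drive_tool --plan '[[[-0.1,0.45,-0.75,2.6,0,-0.5,0],[-0.1,0.45,-0.75,2.6,0,-0.5,0],[-0.1,0.45,-0.75,2.6,0,-0.5,0],[-0.1,0.45,-0.75,2.6,0,-0.5,0],[-0.1,0.45,-0.7,2.5,0,-0.5,0]]]'

```text
clock: 7.85
tcp_pos: [0.4268, -0.0859, 0.1303]
orientation: [-0.459, -0.514, -0.382, 0.616]
wrist_force: [-0.2, -2.4, 3.6]
finger_gap: 0.0091
```

```bash
python3 - <<'E'
from h import *
st();drows(1.62)
E
```

```text
7.85 q [-0.2587  0.1263 -0.4634  0.9857 -0.1805  1.6034] tcp [ 0.4268 -0.0859  0.1303] gap 0.00914724065265451 F [-0.2258 -2.3716  3.5642]
[[-0.0502  0.958  -0.2822]
 [-0.1724 -0.2866 -0.9424]
 [-0.9838  0.0013  0.1795]]
theta 1.5317145148496945 radial err -0.0003570294472341473
[[[-0.05, 0.15, -0.24, 0.85, 0.07, -0.17, 0], [-0.05, 0.15, -0.24, 0.85, 0.07, -0.17, 0], [-0.05, 0.15, -0.24, 0.85, 0.07, -0.17, 0], [-0.05, 0.15, -0.24, 0.85, 0.07, -0.17, 0], [-0.05, 0.15, -0.24, 0.85, 0.07, -0.17, 0]]]
```

>>> drive_tool --plan '[[[0,0.15,-0.25,0.9,0,-0.2,0],[0,0.15,-0.25,0.9,0,-0.2,0],[0,0.15,-0.25,0.9,0,-0.2,0],[0,0.15,-0.25,0.9,0,-0.2,0],[0,0.15,-0.25,0.9,0,-0.2,0]]]'

```text
clock: 8.27
tcp_pos: [0.4383, -0.0767, 0.1301]
orientation: [-0.434, -0.529, -0.362, 0.633]
wrist_force: [-3.3, 2.3, 20.2]
finger_gap: 0.009
```

>>> drive_tool --plan '[[[0,0,0,0,0,0,0.6],[0,0,0,0,0,0,0.6],[0,0,0,0,0,0,0.6],[0,0,0,0,0,0,0.6],[0,0,0,0,0,0,0.6]]]'

```text
clock: 8.68
tcp_pos: [0.437, -0.0757, 0.1275]
orientation: [-0.433, -0.528, -0.364, 0.633]
wrist_force: [0.8, -1.1, 0.2]
finger_gap: 0.0512
```

>>> drive_tool --plan '[[[-1.5,0,0.2,0,0,0,0.6],[-2.5,0,0.3,0,0,0,0.6],[-3,0,0.5,0,0,0,0.6],[-3,0,0.5,0,0,0,0.6],[-3,0,0.5,0,0,0,0.6]]]'

```text
clock: 9.1
tcp_pos: [0.4384, -0.0727, 0.2604]
orientation: [-0.433, -0.528, -0.364, 0.633]
wrist_force: [0.7, 0.7, -0.1]
finger_gap: 0.0511
```

```bash
python3 - <<'E'
from h import *
st(); T=tool()
for n in("scene","top","wrist"): cv2.imwrite(f"pics/{n}5.png",env.read_camera(n)[:,:,::-1])
E
```

```text
9.1 q [-0.2265  0.0894 -0.175   1.3352 -0.1754  1.7145] tcp [ 0.4384 -0.0727  0.2604] gap 0.0510844280992763 F [ 0.7294  0.6888 -0.0907]
[[-0.0668  0.9331 -0.3535]
 [-0.1637 -0.3597 -0.9186]
 [-0.9843 -0.0035  0.1767]]
```

View pics/top5.png

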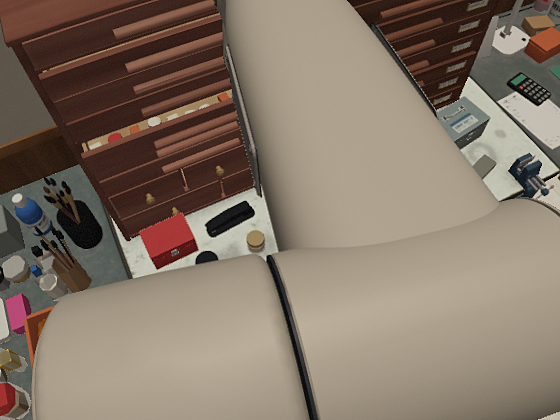

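View pics/scene5.png

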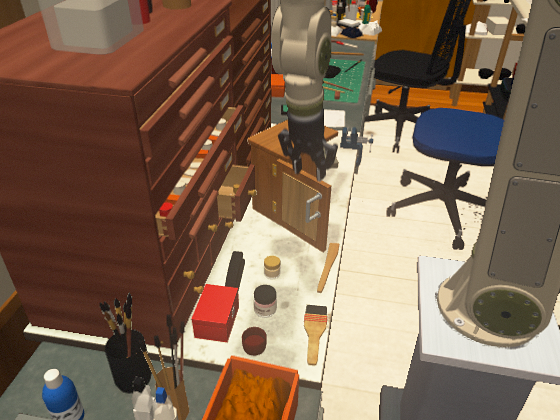

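The door is open at about 1.6 rad. Next I'll fit the arm's kinematics (linear in the lengths) from the recorded states, to choose a reachable tilt for the jar.

```bash
cat > kin.py <<'E'
from h import *
Q=np.array([[1.1654,.3138,.0453,1.3036,0,1.4312],[-.4209,-.2563,-.5384,.8714,.0415,-.0401],[-1.1289,-.5485,-1.0268,.3461,.4044,-.4141],[-.9831,-.3519,-.9663,.3129,.2705,-.3414],[-.9412,-.1703,-1.0118,.0632,.2401,-.295],[-.9403,-.1607,-1.0115,.0516,.2387,-.2934],[-.8233,-.1197,-.8175,.4201,.0493,-.1057],[-.7311,-.0689,-.7017,.6526,-.0487,.1632],[-.636,-.0275,-.6318,.8103,-.0862,.4975],[-.4952,-.0173,-.6199,.8538,-.1384,.8832],[-.3595,.0409,-.5588,.9157,-.1709,1.2686],[-.2587,.1263,-.4634,.9857,-.1805,1.6034],[-.2265,.0894,-.175,1.3352,-.1754,1.7145]])
P=np.array([[.1509,.5545,.2306],[.4538,-.1019,.2715],[.3508,-.2782,.2307],[.3805,-.2821,.1854],[.4129,-.3096,.1361],[.4147,-.3121,.1346],[.396,-.2877,.1315],[.3796,-.2527,.1306],[.3722,-.2075,.1303],[.379,-.1608,.1303],[.3985,-.1188,.1304],[.4268,-.0859,.1303],[.4384,-.0727,.2604]])
ry=lambda a:R.from_euler('y',a).as_matrix(); rz=lambda a:R.from_euler('z',a).as_matrix()
def row(q):
    B=rz(q[0]); p2=B@ry(q[1]); p3=B@ry(q[1]-q[2]); p4=B@ry(q[1]-q[2]+q[3]); p5=p4@rz(q[4])
    return np.c_[B[:,[0,2]],p2[:,[0,2]],p3[:,[0,2]],p4[:,[0]],p5[:,[0]]]
A=np.vstack([row(q) for q in Q]); X,res,rk,sv=np.linalg.lstsq(A,P.ravel(),rcond=1e-6)
def fk(q):
    T=np.eye(4); T[:3,3]=row(q)@X
    T[:3,:3]=rz(q[0])@ry(q[1]-q[2]+q[3])@rz(q[4])@R.from_euler('x',q[5]).as_matrix(); return T
LO=np.array([-2.76,-.86,-1.03,-2.2,-1.47,-3.14]);HI=np.array([2.76,1.69,1.26,2.34,1.5,3.14])
from scipy.optimize import least_squares
def ik(T,q0=(-.4,0,-.5,.9,0,0)):
    f=lambda q:(lambda F:np.r_[(F[:3,3]-T[:3,3])*10,R.from_matrix(F[:3,:3].T@T[:3,:3]).as_rotvec()])(fk(q))
    s=least_squares(f,np.clip(q0,LO+.01,HI-.01),bounds=(LO,HI)); F=fk(s.x)
    return s.x,np.linalg.norm(F[:3,3]-T[:3,3])*1000,np.degrees(np.linalg.norm(R.from_matrix(F[:3,:3].T@T[:3,:3]).as_rotvec()))
E
python3 - <<'E'
from kin import *
print("X",X,"rank",rk,"sv",sv[-3:],"rms mm",1000*np.sqrt(np.mean((A@X-P.ravel())**2)))
print(fk(Q[-1])[:3,:3])
def test(x,y,z,dyaw,p,sg=1):
    T=pose([0,0,0],YAW0+np.radians(dyaw),np.radians(p),sg); T[:3,3]=FLOOR+x*CX+y*CY+[0,0,z-.012]+.019*T[:3,0]
    for q0 in((-.4,.3,-.5,.9,0,0),):
        q,e,a=ik(T,q0); print(x,y,z,dyaw,p,q,round(e,1),round(a,1))
for p in (30,40,50):
  for dy in (-15,0,15): test(-.02,0,.045,dy,p)
J=np.array([.5100,-.0053,0])
for p in (30,40,50):
  for yd in (-25,0,25):
    T=pose([0,0,0],np.radians(yd),np.radians(p)); T[:3,3]=J+[0,0,.03]+.019*T[:3,0]; q,e,a=ik(T); print("jar",p,yd,q,round(e,1),round(a,1))
E
```

```text
X [ 0.0052  0.2354 -0.0048  0.5162  0.4092  0.0554  0.0677  0.3738] rank 8 sv [0.3669 0.3562 0.2394] rms mm 45.488418430799186
[[-0.0668  0.933  -0.3535]
 [-0.1637 -0.3597 -0.9186]
 [-0.9842 -0.0035  0.1768]]
-0.02 0 0.045 -15 30 [-0.1684  0.4258 -1.03   -0.6416 -0.6166  0.4686] 4.0 9.5
-0.02 0 0.045 0 30 [-0.4653  0.288  -1.03   -0.5305 -0.0981  0.0714] 6.5 15.0
-0.02 0 0.045 15 30 [-0.8275  0.3828 -1.03   -0.605   0.5164 -0.3864] 4.9 11.7
-0.02 0 0.045 -15 40 [-0.2798  0.3421 -1.03   -0.5504 -0.4157  0.3882] 1.1 2.5
-0.02 0 0.045 0 40 [-0.4907  0.2824 -1.03   -0.5089 -0.0565  0.0506] 2.6 6.0
-0.02 0 0.045 15 40 [-0.7213  0.3198 -1.03   -0.5347  0.3313 -0.3043] 1.7 3.9
-0.02 0 0.045 -15 50 [-0.3477  0.2763 -0.9288 -0.2755 -0.2981  0.3748] 0.0 0.0
-0.02 0 0.045 0 50 [-0.5022  0.2572 -0.973  -0.3567 -0.0374  0.0446] 0.0 0.0
-0.02 0 0.045 15 50 [-0.662   0.2681 -0.9476 -0.31    0.2305 -0.2835] 0.0 0.0
jar 30 -25 [ 0.5752  0.4692 -1.03   -0.3418 -0.9086  0.9265] 4.8 13.1
jar 30 0 [-0.0436  0.1521 -1.03   -0.2139  0.047  -0.0409] 10.1 25.4
jar 30 25 [-0.6016  0.4777 -1.03   -0.3451  0.9202 -0.9459] 4.5 12.2
jar 40 -25 [ 0.4274  0.3116 -1.03   -0.2511 -0.6522  0.7513] 3.2 8.4
jar 40 0 [-0.0259  0.1542 -1.03   -0.2014  0.0222 -0.0227] 6.5 16.3
jar 40 25 [-0.458   0.3198 -1.03   -0.2535  0.6685 -0.7766] 3.0 7.7
jar 50 -25 [ 0.296   0.2272 -1.03   -0.2044 -0.4481  0.6204] 0.8 2.1
jar 50 0 [-0.0194  0.1552 -1.03   -0.1871  0.0129 -0.0165] 2.8 7.2
jar 50 25 [-0.3268  0.2323 -1.03   -0.2055  0.4634 -0.6462] 0.6 1.6
```

```bash
python3 - <<'E'
from kin import *
print((A@X-P.ravel()).reshape(-1,3)*1000)
for s in [(1,-1,1),(1,0,0),(1,1,1)]:
  pass
def rowx(q):
    B=rz(q[0]); p2=B@ry(q[1]); p3=B@ry(q[1]-q[2]); p4=B@ry(q[1]-q[2]+q[3]); p5=p4@rz(q[4]); p6=p5@R.from_euler('x',q[5]).as_matrix()
    return np.c_[B,p2[:,[0,2]],p3[:,[0,2]],p4[:,[0,2]],p5[:,:2]]
A2=np.vstack([rowx(q) for q in Q]); X2=np.linalg.lstsq(A2,P.ravel(),rcond=None)[0]; print(X2,((A2@X2-P.ravel()).reshape(-1,3)*1000).round(0))
E
```

```text
[[ 73.3601 -31.9548   0.7204]
 [-30.3981 -70.645   -1.9371]
 [-46.7661 -20.5109   1.5697]
 [-50.1888 -33.5365   0.0079]
 [-50.6704 -36.6601   0.3667]
 [-50.6667 -36.7409   0.336 ]
 [-55.5461 -52.4931  -1.171 ]
 [-55.4235 -62.4987  -1.0455]
 [-51.1145 -69.5766  -0.6361]
 [-42.7695 -79.4053  -0.1516]
 [-32.6556 -86.6123   0.4232]
 [-24.0622 -90.0944   0.9185]
 [-20.9642 -90.4413   0.5988]]
[-0.0001  0.0802  0.233  -0.      0.5185  0.4095  0.0556  0.1403  0.0001
  0.3002 -0.0002] [[ 0. -0.  0.]
 [ 0.  0.  0.]
 [ 0. -0. -0.]
 [-0. -0.  0.]
 [-0. -0.  0.]
 [ 0. -0. -0.]
 [-0. -0.  0.]
 [ 0.  0. -0.]
 [ 0.  0.  0.]
 [-0. -0.  0.]
 [-0. -0. -0.]
 [-0. -0. -0.]
 [ 0.  0. -0.]]
```

```bash
sed -i 's/return np.c_\[B\[:,\[0,2\]\],p2\[:,\[0,2\]\],p3\[:,\[0,2\]\],p4\[:,\[0\]\],p5\[:,\[0\]\]\]/return np.c_[B[:,1:],p2[:,[2]],p3[:,[0,2]],p4[:,[0]],p5[:,[0]]]/' kin.py
python3 - <<'E'
from kin import *
print("X",X,"rms mm",1000*np.sqrt(np.mean((A@X-P.ravel())**2)))
def test(x,y,z,dyaw,p,sg=1):
    T=pose([0,0,0],YAW0+np.radians(dyaw),np.radians(p),sg); T[:3,3]=FLOOR+x*CX+y*CY+[0,0,z-.012]+.019*T[:3,0]
    for q0 in((-.4,.3,-.5,.9,0,0),):
        q,e,a=ik(T,q0); print(x,y,z,dyaw,p,q,round(e,1),round(a,1))
for p in (30,40,45,50):
  for dy in (-30,-15,0,15,30): test(-.02,0,.045,dy,p)
J=np.array([.5100,-.0053,0])
for p in (30,40,50,55,60):
  for yd in (-25,0,25,50):
    T=pose([0,0,0],np.radians(yd),np.radians(p)); T[:3,3]=J+[0,0,.03]+.019*T[:3,0]; q,e,a=ik(T); print("jar",p,yd,q,round(e,1),round(a,1))
E
```

```text
X [0.08   0.2331 0.5185 0.4095 0.0556 0.1403 0.3002] rms mm 0.029423852091421752
-0.02 0 0.045 -30 30 [-0.3742  0.4609 -1.03   -0.7489 -0.6382  0.4588] 2.1 4.8
-0.02 0 0.045 -15 30 [-0.4857  0.3469 -1.03   -0.6084 -0.3647  0.244 ] 5.5 12.6
-0.02 0 0.045 0 30 [-0.711   0.2645 -1.03   -0.4881  0.111  -0.1094] 6.8 15.8
-0.02 0 0.045 15 30 [-0.9309  0.3276 -1.03   -0.4918  0.5772 -0.481 ] 4.8 12.1
-0.02 0 0.045 30 30 [-1.0325  0.4232 -1.03   -0.5472  0.8305 -0.7236] 1.4 3.7
-0.02 0 0.045 -30 40 [-0.4417  0.3642 -1.0061 -0.5616 -0.4767  0.4482] 0.0 0.0
-0.02 0 0.045 -15 40 [-0.5521  0.3028 -1.03   -0.5358 -0.2256  0.1933] 2.0 4.6
-0.02 0 0.045 0 40 [-0.7088  0.2619 -1.03   -0.4696  0.1036 -0.1087] 2.9 6.8
-0.02 0 0.045 15 40 [-0.8629  0.2881 -1.03   -0.4553  0.4271 -0.4197] 1.7 4.2
-0.02 0 0.045 30 40 [-0.9652  0.3335 -0.9871 -0.3699  0.6603 -0.7097] 0.0 0.0
-0.02 0 0.045 -30 45 [-0.4648  0.3182 -0.9414 -0.3723 -0.4229  0.4668] 0.0 0.0
-0.02 0 0.045 -15 45 [-0.5774  0.2893 -1.03   -0.51   -0.1741  0.1763] 0.2 0.5
-0.02 0 0.045 0 45 [-0.7082  0.2601 -1.03   -0.4596  0.1008 -0.1089] 1.0 2.3
[... 1213 characters left out ...]
48  -0.2139] 3.1 7.8
jar 50 25 [-0.4588  0.1963 -1.03   -0.111   0.5256 -0.7767] 0.5 1.4
jar 50 50 [-0.5421  0.3149 -0.7924  0.3337  0.688  -1.3682] 0.0 0.0
jar 55 -25 [-0.0454  0.1759 -1.03   -0.1983 -0.2225  0.3281] 0.3 0.6
jar 55 0 [-0.2413  0.1407 -1.03   -0.139   0.132  -0.2067] 1.3 3.3
jar 55 25 [-0.4165  0.1799 -0.9901 -0.0308  0.4467 -0.7533] 0.0 0.0
jar 55 50 [-0.4959  0.2941 -0.7654  0.3715  0.5967 -1.3256] 0.0 0.0
jar 60 -25 [-0.0681  0.1689 -0.9631 -0.0552 -0.181   0.3225] 0.0 0.0
jar 60 0 [-0.2327  0.1412 -1.0061 -0.0884  0.1155 -0.2024] 0.0 0.0
jar 60 25 [-0.3753  0.1784 -0.92    0.0941  0.3712 -0.7398] 0.0 0.0
jar 60 50 [-0.4482  0.2817 -0.7337  0.4136  0.5058 -1.2842] 0.0 0.0
```

```bash
cat >> kin.py <<'E'
J=np.array([.5102,-.0055,0])
def gp(c,yawdeg,p,off=.019):
    T=pose([0,0,0],np.radians(yawdeg),np.radians(p)); T[:3,3]=np.array(c)+off*T[:3,0]; return T
def fl(x,y,z): return FLOOR+x*CX+y*CY+[0,0,z-.012]
E
python3 - <<'E'
from kin import *
for p in (46,48,50):
  for yd in (-40,-50,-60,-70):
    r=[]
    for s in (0,.05,.10,.15):
        T=gp(J+[0,0,.03],yd,p,.019-s); q,e,a=ik(T); r.append((round(e,1),round(q[2],2),round(q[4],2)))
    print("jar",p,yd,r)
for p in (46,48,50):
  for yd in (-45,-32,-22,-12):
    r=[]
    for s in (0,.05,.10,.15,.2,.25,.3):
        T=gp(fl(-.015,0,.045),yd,p,.019-s); q,e,a=ik(T); r.append((round(e,1),round(q[2],2),round(q[4],2)))
    print("place",p,yd,r)
E
```

```text
jar 46 -40 [(np.float64(0.4), np.float64(-1.03), np.float64(-0.53)), (np.float64(0.2), np.float64(-1.03), np.float64(-0.57)), (np.float64(0.0), np.float64(-1.01), np.float64(-0.6)), (np.float64(0.0), np.float64(-0.96), np.float64(-0.65))]
jar 46 -50 [(np.float64(0.0), np.float64(-0.94), np.float64(-0.64)), (np.float64(0.0), np.float64(-0.91), np.float64(-0.67)), (np.float64(0.0), np.float64(-0.86), np.float64(-0.7)), (np.float64(0.0), np.float64(-0.8), np.float64(-0.73))]
jar 46 -60 [(np.float64(0.0), np.float64(-0.8), np.float64(-0.72)), (np.float64(0.0), np.float64(-0.76), np.float64(-0.74)), (np.float64(0.0), np.float64(-0.7), np.float64(-0.75)), (np.float64(0.0), np.float64(-0.62), np.float64(-0.76))]
jar 46 -70 [(np.float64(0.0), np.float64(-0.66), np.float64(-0.76)), (np.float64(0.0), np.float64(-0.6), np.float64(-0.77)), (np.float64(0.0), np.float64(-0.53), np.float64(-0.77)), (np.float64(0.0), np.float64(-0.45), np.float64(-0.76))]
jar 48 -40 [(np.float64(0.0), np.float64(-1.03), np.float64(-0.5)), (np.float64(0.0), np.float64(-1.01), np.float64(-0.53)), (np.float64(0.0), np.
[... 5937 characters left out ...]
.float64(0.27)), (np.float64(0.0), np.float64(-0.99), np.float64(0.29)), (np.float64(0.0), np.float64(-0.98), np.float64(0.32)), (np.float64(0.0), np.float64(-0.95), np.float64(0.35)), (np.float64(0.0), np.float64(-0.9), np.float64(0.39)), (np.float64(0.0), np.float64(-0.84), np.float64(0.44))]
place 50 -12 [(np.float64(0.0), np.float64(-0.92), np.float64(0.39)), (np.float64(0.0), np.float64(-0.93), np.float64(0.42)), (np.float64(0.0), np.float64(-0.93), np.float64(0.45)), (np.float64(0.0), np.float64(-0.91), np.float64(0.48)), (np.float64(0.0), np.float64(-0.87), np.float64(0.52)), (np.float64(0.0), np.float64(-0.82), np.float64(0.56)), (np.float64(0.0), np.float64(-0.75), np.float64(0.6))]
```

```bash
python3 - <<'E'
from kin import *
T=gp(J+[0,0,.03],-47,50,.019-.2); print(T[:3,3]); plan(T,f=.85)
E
```

```text
[0.4309 0.0796 0.1687]
n 15 dist 0.1790078644791676 rot 69.99278622034338
[[[0.4, -0.4, -1.0, -3.9, -1.8, 1.8, 0.85], [0.4, -0.4, -1.1, -3.9, -1.8, 1.8, 0.85], [0.4, -0.3, -1.1, -3.9, -1.8, 1.8, 0.85], [0.3, -0.2, -1.1, -3.9, -1.8, 1.8, 0.85], [0.3, -0.2, -1.1, -3.9, -1.8, 1.8, 0.85]]]
[[[0.2, -0.1, -1.2, -3.9, -1.8, 1.8, 0.85], [0.2, -0.0, -1.2, -3.9, -1.8, 1.8, 0.85], [0.2, 0.0, -1.2, -3.9, -1.8, 1.8, 0.85], [0.1, 0.1, -1.2, -3.9, -1.8, 1.8, 0.85], [0.1, 0.2, -1.2, -3.9, -1.8, 1.8, 0.85]]]
[[[0.1, 0.3, -1.2, -3.9, -1.8, 1.8, 0.85], [0.0, 0.4, -1.1, -3.9, -1.8, 1.8, 0.85], [0.0, 0.4, -1.1, -3.9, -1.8, 1.8, 0.85], [-0.0, 0.5, -1.1, -3.9, -1.8, 1.8, 0.85], [-0.0, 0.6, -1.0, -3.9, -1.8, 1.8, 0.85]]]
```

>>> drive_tool --plan '[[[0.2,-0.4,-1.0,-3.9,-1.8,1.8,0.85],[0.4,-0.4,-1.1,-3.9,-1.8,1.8,0.85],[0.4,-0.3,-1.1,-3.9,-1.8,1.8,0.85],[0.4,-0.2,-1.1,-3.9,-1.8,1.8,0.85],[0.3,-0.2,-1.1,-3.9,-1.8,1.8,0.85]]]'

```text
clock: 9.67
tcp_pos: [0.4351, -0.022, 0.2276]
orientation: [0.592, 0.422, 0.389, -0.566]
wrist_force: [-0.0, -0.2, -0.0]
finger_gap: 0.0724
```

>>> drive_tool --plan '[[[0.2,-0.1,-1.2,-3.9,-1.8,1.8,0.85],[0.2,0,-1.2,-3.9,-1.8,1.8,0.85],[0.2,0,-1.2,-3.9,-1.8,1.8,0.85],[0.1,0.1,-1.2,-3.9,-1.8,1.8,0.85],[0.1,0.2,-1.2,-3.9,-1.8,1.8,0.85]]]'

```text
clock: 10.08
tcp_pos: [0.431, 0.0297, 0.1961]
orientation: [0.726, 0.299, 0.398, -0.475]
wrist_force: [0.2, -1.1, 0.6]
finger_gap: 0.0728
```

>>> drive_tool --plan '[[[0.1,0.3,-1.2,-3.9,-1.8,1.8,0.85],[0,0.4,-1.1,-3.9,-1.8,1.8,0.85],[0,0.4,-1.1,-3.9,-1.8,1.8,0.85],[0,0.5,-1.1,-3.9,-1.8,1.8,0.85],[0,0.6,-1.0,-3.9,-1.8,1.8,0.85]]]'

```text
clock: 10.5
tcp_pos: [0.4285, 0.0803, 0.1652]
orientation: [0.83, 0.164, 0.39, -0.365]
wrist_force: [0.4, -0.6, 0.9]
finger_gap: 0.0729
```

```bash
python3 - <<'E'
from kin import *
st(); T=tool(); cv2.imwrite("pics/w6.png",env.read_camera("wrist")[:,:,::-1])
print("pred jar lid centre",proj("wrist",J+[0,0,.046],T),"base",proj("wrist",J,T))
E
```

```text
10.5 q [ 0.4259 -0.0376 -0.7341  0.6254 -0.6594  1.1581] tcp [0.4285 0.0803 0.1652] gap 0.07288931524559053 F [ 0.384  -0.552   0.9214]
[[ 0.4305  0.7327  0.5271]
 [-0.4774  0.6805 -0.5559]
 [-0.766  -0.0124  0.6427]]
pred jar lid centre [284.8593 202.3894] base [285.1201 165.7966]
```

View pics/w6.png

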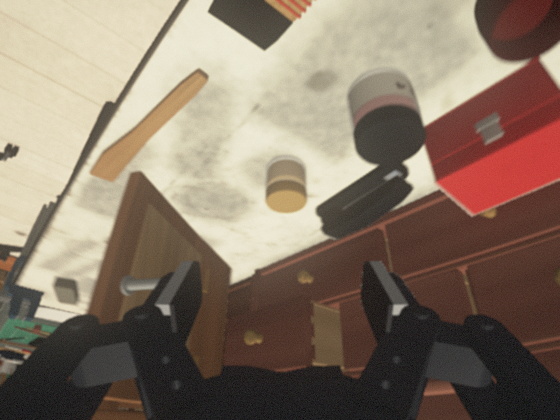

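The jar lid is at (285,200), within 2 px of the prediction. Approaching along the tool axis.

```bash
python3 - <<'E'
from kin import *
plan(gp(J+[0,0,.030],-47,50,.018),f=.85,n=10)
E
```

```text
n 10 dist 0.19717636624325488 rot 0.9510332899417031
[[[2.0, 0.0, 0.1, 0.1, -0.0, 0.1, 0.85], [2.0, 0.0, 0.1, 0.1, -0.0, 0.1, 0.85], [2.0, 0.0, 0.1, 0.1, -0.0, 0.1, 0.85], [2.0, 0.0, 0.1, 0.1, -0.0, 0.1, 0.85], [2.0, 0.0, 0.1, 0.1, -0.0, 0.1, 0.85]]]
[[[2.0, 0.0, 0.1, 0.1, -0.0, 0.1, 0.85], [2.0, 0.0, 0.1, 0.1, -0.0, 0.1, 0.85], [2.0, 0.0, 0.1, 0.1, -0.0, 0.1, 0.85], [2.0, 0.0, 0.1, 0.1, -0.0, 0.1, 0.85], [2.0, 0.0, 0.1, 0.1, -0.0, 0.1, 0.85]]]
```

>>> drive_tool --plan '[[[2,0,0.1,0.1,0,0.1,0.85],[2,0,0.1,0.1,0,0.1,0.85],[2,0,0.1,0.1,0,0.1,0.85],[2,0,0.1,0.1,0,0.1,0.85],[2,0,0.1,0.1,0,0.1,0.85]]]'

```text
clock: 10.97
tcp_pos: [0.4751, 0.029, 0.092]
orientation: [0.83, 0.171, 0.387, -0.364]
wrist_force: [0.2, 0.2, -1.4]
finger_gap: 0.0727
```

```bash
python3 - <<'E'
from kin import *
st(); T=tool(); cv2.imwrite("pics/w7.png",env.read_camera("wrist")[:,:,::-1])
print(proj("wrist",J+[0,0,.046],T))
plan(gp(J+[0,0,.030],-47,50,.018),f=.85,n=5)
E
```

```text
10.97 q [ 0.2499  0.0717 -0.8668  0.2538 -0.5995  0.9609] tcp [0.4751 0.029  0.092 ] gap 0.07273163689321882 F [ 0.2121  0.1667 -1.4302]
[[ 0.4352  0.7368  0.5175]
 [-0.4712  0.6761 -0.5664]
 [-0.7672  0.0026  0.6414]]
[285.7301 234.9895]
n 5 dist 0.09496174461853833 rot 0.56566886735046
[[[1.9, 0.1, -0.0, -0.1, -0.0, 0.1, 0.85], [1.9, 0.1, -0.0, -0.1, -0.0, 0.1, 0.85], [1.9, 0.1, -0.0, -0.1, -0.0, 0.1, 0.85], [1.9, 0.1, -0.0, -0.1, -0.0, 0.1, 0.85], [1.9, 0.1, -0.0, -0.1, -0.0, 0.1, 0.85]]]
```

View pics/w7.png

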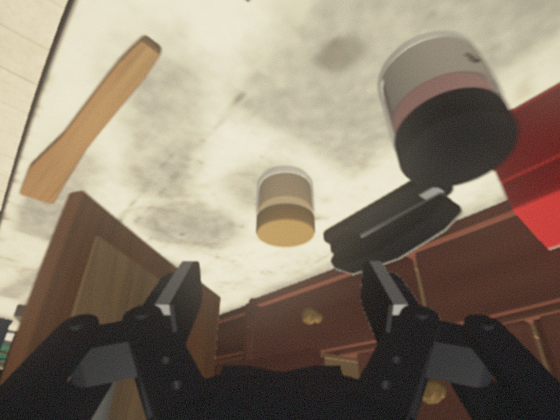

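```bash
python3 - <<'E'
from kin import *
for uv in [(254,206),(250,213),(210,230)]: print(plane("top",uv,.02))
T=gp(J+[0,0,.030],-47,50,.018)
for s in(0,.02,.04,.06): print(s,T[:3,3]-s*T[:3,0]+.051*T[:3,1], T[:3,3]-s*T[:3,0]+.04*T[:3,1])
E
```

```text
[ 0.6039 -0.0441  0.02  ]
[ 0.5904 -0.0274  0.02  ]
[0.5906 0.0749 0.02  ]
0 [0.5554 0.0208 0.0162] [0.5473 0.0133 0.0162]
0.02 [0.5466 0.0302 0.0315] [0.5386 0.0227 0.0315]
0.04 [0.5379 0.0396 0.0469] [0.5298 0.0321 0.0469]
0.06 [0.5291 0.049  0.0622] [0.521  0.0415 0.0622]
```

The lid is at about (286,232), as predicted, and the stapler is 35 mm clear of the finger. Moving in and closing.

>>> drive_tool --plan '[[[1.9,0.1,0,-0.1,0,0.1,0.85],[1.9,0.1,0,-0.1,0,0.1,0.85],[1.9,0.1,0,-0.1,0,0.1,0.85],[1.9,0.1,0,-0.1,0,0.1,0.85],[1.8,0,0,-0.1,0,0.1,0.85]]]'

```text
clock: 11.43
tcp_pos: [0.5195, -0.0121, 0.0203]
orientation: [0.832, 0.17, 0.388, -0.359]
wrist_force: [0.4, -0.1, 0.3]
finger_gap: 0.0727
```

>>> drive_tool --plan '[[[0,0,0,0,0,0,0.3],[0,0,0,0,0,0,0.3],[0,0,0,0,0,0,0.3],[0,0,0,0,0,0,0.3],[0,0,0,0,0,0,0.3]]]' --squeeze 30

```text
clock: 11.85
tcp_pos: [0.52, -0.0108, 0.0222]
orientation: [0.833, 0.17, 0.387, -0.358]
wrist_force: [-0.0, 0.9, -0.5]
finger_gap: 0.0386
```

```bash
python3 - <<'E'
from kin import *
st(); T=tool(); g=T[:3,3]-.019*T[:3,0]; print("grasp",g)
E
```

```text
11.85 q [ 0.1235  0.252  -0.9277 -0.0731 -0.5417  0.8087] tcp [ 0.52   -0.0108  0.0222] gap 0.03860157949882645 F [-0.0213  0.9136 -0.5381]
[[ 0.4441  0.7272  0.5234]
 [-0.4644  0.6864 -0.5596]
 [-0.7662  0.0054  0.6426]]
grasp [ 0.5116 -0.002   0.0368]
```

>>> drive_tool --plan '[[[0,0,0,0,0,0,0.3],[0,0,0,0,0,0,0.3],[0,0,0,0,0,0,0.3],[0,0,0,0,0,0,0.3],[0,0,0,0,0,0,0.3]]]'

```text
clock: 12.27
tcp_pos: [0.52, -0.0112, 0.0217]
orientation: [0.832, 0.17, 0.387, -0.358]
wrist_force: [-0.3, 0.2, -1.3]
finger_gap: 0.0389
```

```bash
python3 - <<'E'
from kin import *
st(); T=tool(); cv2.imwrite("pics/w8.png",env.read_camera("wrist")[:,:,::-1])
a=env.read_camera("scene")[:,:,::-1]; cv2.imwrite("pics/s8.png",cv2.resize(a[120:370,190:390],None,fx=2.4,fy=2.4))
E
```

```text
12.27 q [ 0.1227  0.2535 -0.9279 -0.0743 -0.5418  0.8083] tcp [ 0.52   -0.0112  0.0217] gap 0.03894394594723853 F [-0.3491  0.2444 -1.3242]
[[ 0.4434  0.7276  0.5235]
 [-0.4649  0.686  -0.5597]
 [-0.7663  0.0048  0.6424]]
```

View pics/w8.png

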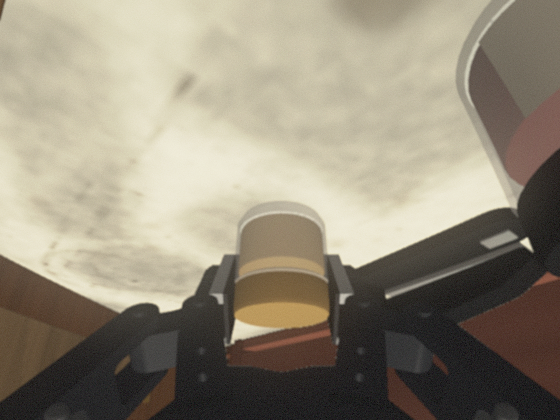

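View pics/s8.png

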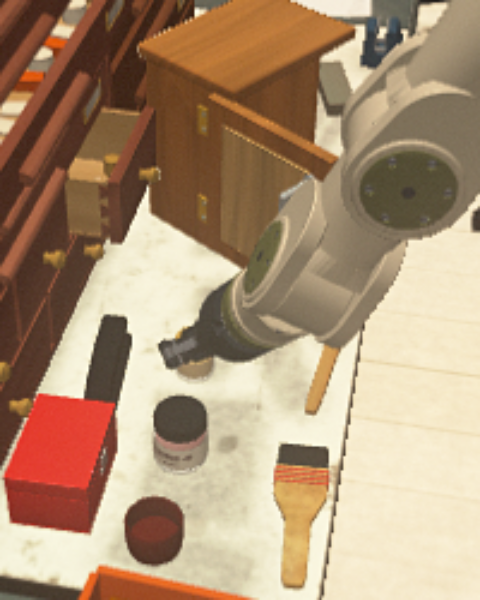

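```bash
cat >> kin.py <<'E'
# jar centre in tool frame at grasp (lateral centred)
_T=np.eye(4); _T[:3,:3]=np.array([[.4434,.7276,.5235],[-.4649,.686,-.5597],[-.7663,.0048,.6424]]); _T[:3,3]=[.52,-.0112,.0217]
JT=_T[:3,:3].T@(J+[0,0,.023]-_T[:3,3]); JT[1]=0
PG=np.degrees(np.arcsin(.7663))
def jp(c,yaw,back=0,up=0):
    T=pose([0,0,0],np.radians(yaw),np.radians(PG)); T[:3,3]=np.array(c)-T[:3,:3]@JT-back*T[:3,0]+[0,0,up]; return T
PL=fl(-.012,0,.012+.023+.003)
E
python3 - <<'E'
from kin import *
print(JT,PG,PL)
W0=jp(J+[0,0,.023],-47); W1=jp(J+[0,0,.023],-47,0,.29); W2=jp(PL,-22,.26,.06)
for a,b in((W0,W1),(W1,W2),(W2,jp(PL,-22,.26)),(jp(PL,-22,.26),jp(PL,-22))):
  q0=(.1,.2,-.9,0,-.5,.8)
  dr=R.from_matrix(a[:3,:3].T@b[:3,:3]).as_rotvec()
  for s in np.linspace(0,1,5):
    T=np.eye(4);T[:3,:3]=a[:3,:3]@R.from_rotvec(s*dr).as_matrix();T[:3,3]=a[:3,3]+s*(b-a)[:3,3]
    q,e,g=ik(T,q0); q0=q; print(T[:3,3],q,round(e,1),round(g,1))
  print()
plan(W1,f=.3); 
plan(W2,f=.3,T0=W1)
E
```

```text
[-0.008   0.     -0.0075] 50.02278482251067 [ 0.5192 -0.3008  0.038 ]
[ 0.5176 -0.0135  0.0217] [ 0.1212  0.2522 -0.9283 -0.0681 -0.5461  0.811 ] 0.0 0.0
[ 0.5176 -0.0135  0.0942] [ 0.1212  0.0989 -0.8446  0.1688 -0.5461  0.811 ] 0.0 0.0
[ 0.5176 -0.0135  0.1667] [ 0.1212 -0.0145 -0.7365  0.3904 -0.5461  0.811 ] 0.0 0.0
[ 0.5176 -0.0135  0.2392] [ 0.1212 -0.0904 -0.6081  0.5947 -0.5461  0.811 ] 0.0 0.0
[ 0.5176 -0.0135  0.3117] [ 0.1212 -0.1335 -0.4616  0.7842 -0.5461  0.811 ] 0.0 0.0

[ 0.5176 -0.0135  0.3117] [ 0.1212 -0.1335 -0.4616  0.7842 -0.5461  0.811 ] 0.0 0.0
[ 0.4818 -0.0707  0.3077] [-0.0743 -0.3023 -0.617   0.6631 -0.392   0.5157] 0.0 0.0
[ 0.446  -0.1279  0.3038] [-0.3467 -0.4406 -0.7192  0.6106 -0.1631  0.1975] 0.0 0.0
[ 0.4102 -0.1851  0.2999] [-0.6875 -0.5132 -0.7608  0.6348  0.1245 -0.1498] 0.0 0.0
[ 0.3744 -0.2423  0.2959] [-1.0295 -0.4854 -0.7394  0.7267  0.3969 -0.5235] 0.0 0.0

[ 0.3744 -0.2423  0.2959] [-1.0295 -0.4854 -0.7394  0.7267  0.3969 -0.5235] 0.0 0.0
[ 0.3744 -0.2423  0.2809] [-1.0295 -0.4805 -0.774   0.6872  0.3969 -0.5235] 0.0 0.0
[ 0.3744 -0.2423  0.
[... 886 characters left out ...]
.9, 0.0, -0.0, -0.0, 0.3]]]
[[[-2.2, -0.0, 1.9, 0.0, -0.0, -0.0, 0.3], [-2.2, -0.0, 1.9, 0.0, -0.0, -0.0, 0.3], [-2.2, -0.0, 1.9, 0.0, -0.0, -0.0, 0.3], [-2.2, -0.0, 1.9, 0.0, -0.0, -0.0, 0.3], [-2.2, -0.0, 1.9, 0.0, -0.0, -0.0, 0.3]]]
n 10 dist 0.2704318139239716 rot 25.000000000000004
[[[0.6, -2.6, 0.4, -1.9, -0.0, 1.6, 0.3], [0.5, -2.6, 0.3, -1.9, -0.0, 1.6, 0.3], [0.4, -2.7, 0.3, -1.9, -0.0, 1.6, 0.3], [0.3, -2.7, 0.2, -1.9, -0.0, 1.6, 0.3], [0.3, -2.7, 0.1, -1.9, -0.0, 1.6, 0.3]]]
[[[0.2, -2.7, -0.0, -1.9, -0.0, 1.6, 0.3], [0.1, -2.7, -0.1, -1.9, -0.0, 1.6, 0.3], [0.0, -2.7, -0.2, -1.9, -0.0, 1.6, 0.3], [-0.0, -2.7, -0.3, -1.9, -0.0, 1.6, 0.3], [-0.1, -2.7, -0.4, -1.9, -0.0, 1.6, 0.3]]]
```

>>> drive_tool --plan '[[[-0.6,0,0.5,0,0,0,0.3],[-1.5,0,1.3,0,0,0,0.3],[-2.2,0,1.9,0,0,0,0.3],[-2.2,0,1.9,0,0,0,0.3],[-2.2,0,1.9,0,0,0,0.3]]]' --squeeze 40

```text
clock: 12.78
tcp_pos: [0.52, -0.013, 0.1372]
orientation: [0.832, 0.169, 0.388, -0.358]
wrist_force: [0.9, -0.1, -1.0]
finger_gap: 0.0379
```

>>> drive_tool --plan '[[[-2.2,0,1.9,0,0,0,0.3],[-2.2,0,1.9,0,0,0,0.3],[-2.2,0,1.9,0,0,0,0.3],[-2.2,0,1.9,0,0,0,0.3],[-2.2,0,1.9,0,0,0,0.3]]]'

```text
clock: 13.2
tcp_pos: [0.5211, -0.015, 0.2831]
orientation: [0.832, 0.17, 0.387, -0.358]
wrist_force: [1.2, 0.9, -1.1]
finger_gap: 0.0382
```

```bash
python3 - <<'E'
from kin import *
st(); T=tool(); cv2.imwrite("pics/w9.png",env.read_camera("wrist")[:,:,::-1])
a=env.read_camera("scene")[:,:,::-1]; cv2.imwrite("pics/s9.png",cv2.resize(a[60:370,190:430],None,fx=1.9,fy=1.9))
plan(jp(PL,-22,.26,.065),f=.3)
E
```

```text
13.2 q [ 0.1131 -0.1203 -0.5231  0.6996 -0.5376  0.7985] tcp [ 0.5211 -0.015   0.2831] gap 0.038219718281083274 F [ 1.2123  0.9447 -1.0885]
[[ 0.4431  0.7277  0.5236]
 [-0.465   0.6859 -0.5598]
 [-0.7665  0.0046  0.6423]]
n 10 dist 0.2729472102551173 rot 24.72586010826163
[[[0.3, -2.7, 0.6, -1.9, 0.1, 1.5, 0.3], [0.2, -2.7, 0.5, -1.9, 0.1, 1.5, 0.3], [0.1, -2.7, 0.4, -1.9, 0.1, 1.5, 0.3], [0.1, -2.7, 0.3, -1.9, 0.1, 1.5, 0.3], [-0.0, -2.7, 0.2, -1.9, 0.1, 1.5, 0.3]]]
[[[-0.1, -2.7, 0.1, -1.9, 0.1, 1.5, 0.3], [-0.2, -2.7, 0.0, -1.9, 0.1, 1.5, 0.3], [-0.2, -2.7, -0.1, -1.9, 0.1, 1.5, 0.3], [-0.3, -2.7, -0.2, -1.9, 0.1, 1.5, 0.3], [-0.4, -2.7, -0.2, -1.9, 0.1, 1.5, 0.3]]]
```

View pics/w9.png

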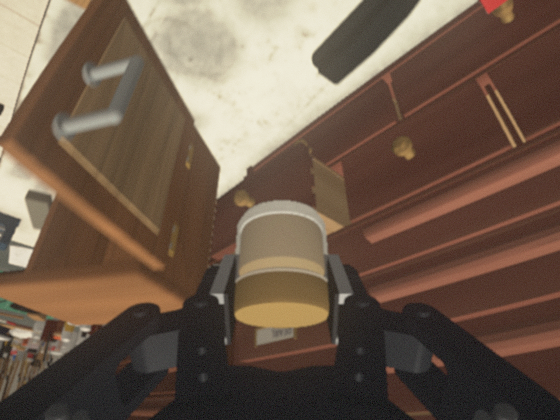

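View pics/s9.png

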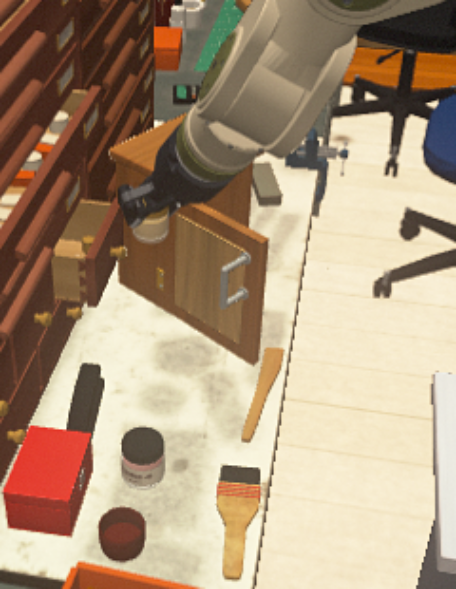

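The jar is held with its attitude unchanged in the grip; the large jar and cup are undisturbed. Moving over the door to the front.

>>> drive_tool --plan '[[[0.3,-2.7,0.6,-1.9,0,1.5,0.3],[0.2,-2.7,0.5,-1.9,0,1.5,0.3],[0.1,-2.7,0.4,-1.9,0,1.5,0.3],[0.1,-2.7,0.3,-1.9,0.1,1.5,0.3],[0,-2.7,0.2,-1.9,0.1,1.5,0.3]]]'

```text
clock: 13.72
tcp_pos: [0.4449, -0.1288, 0.2877]
orientation: [0.865, 0.124, 0.406, -0.268]
wrist_force: [0.8, -0.6, -1.2]
finger_gap: 0.0382
```

>>> drive_tool --plan '[[[-0.1,-2.7,0.1,-1.9,0.1,1.5,0.3],[-0.2,-2.7,0,-1.9,0.1,1.5,0.3],[-0.2,-2.7,-0.1,-1.9,0.1,1.5,0.3],[-0.3,-2.7,-0.2,-1.9,0.1,1.5,0.3],[-0.4,-2.7,-0.2,-1.9,0.1,1.5,0.3]]]'

```text
clock: 14.13
tcp_pos: [0.3683, -0.241, 0.2956]
orientation: [0.886, 0.08, 0.421, -0.177]
wrist_force: [0.8, -0.1, -1.1]
finger_gap: 0.0379
```

```bash
python3 - <<'E'
from kin import *
st(); T=tool(); cv2.imwrite("pics/w10.png",env.read_camera("wrist")[:,:,::-1])
W=jp(PL,-22,.26); plan(W,f=.3); plan(jp(PL,-22,.0,.0),f=.3,T0=W)
for P in [fl(-.051,.078,.012),fl(-.051,-.078,.012),fl(-.051,-.078,.224)]: print(proj("wrist",P,T))
E
```

```text
14.13 q [-1.0323 -0.4936 -0.7368  0.7442  0.3844 -0.527 ] tcp [ 0.3683 -0.241   0.2956] gap 0.037901203060273385 F [ 0.7778 -0.0805 -1.1001]
[[ 0.5838  0.381   0.717 ]
 [-0.246   0.9246 -0.291 ]
 [-0.7737 -0.0065  0.6335]]
n 5 dist 0.061504075271930914 rot 1.4501614355044512
[[[1.0, 0.2, -0.7, -0.1, -0.1, 0.2, 0.3], [1.0, 0.2, -0.7, -0.1, -0.1, 0.2, 0.3], [1.0, 0.2, -0.7, -0.1, -0.1, 0.2, 0.3], [1.0, 0.2, -0.7, -0.1, -0.1, 0.2, 0.3], [1.0, 0.2, -0.7, -0.1, -0.1, 0.2, 0.3]]]
n 10 dist 0.26000000000000006 rot 0.0
[[[2.6, 0.0, -0.0, 0.0, 0.0, 0.0, 0.3], [2.6, 0.0, -0.0, 0.0, 0.0, 0.0, 0.3], [2.6, -0.0, 0.0, 0.0, 0.0, 0.0, 0.3], [2.6, 0.0, -0.0, 0.0, 0.0, 0.0, 0.3], [2.6, 0.0, -0.0, 0.0, 0.0, 0.0, 0.3]]]
[[[2.6, 0.0, -0.0, 0.0, 0.0, 0.0, 0.3], [2.6, 0.0, -0.0, 0.0, 0.0, 0.0, 0.3], [2.6, -0.0, 0.0, 0.0, 0.0, 0.0, 0.3], [2.6, -0.0, -0.0, 0.0, 0.0, 0.0, 0.3], [2.6, 0.0, 0.0, 0.0, 0.0, 0.0, 0.3]]]
[348.7417 108.6421]
[227.892  91.085]
[204.2731 244.1477]
```

View pics/w10.png

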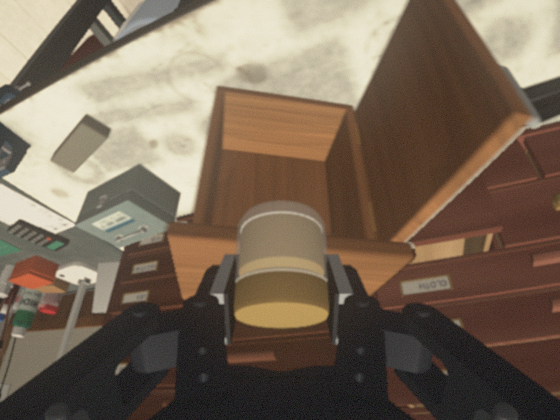

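The interior floor-edge corners are at about (226,97) and (345,107), matching predictions (228,91) and (349,109). Going in.

>>> drive_tool --plan '[[[1.0,0.2,-0.7,-0.1,-0.1,0.2,0.3],[1.0,0.2,-0.7,-0.1,-0.1,0.2,0.3],[1.0,0.2,-0.7,-0.1,-0.1,0.2,0.3],[1.0,0.2,-0.7,-0.1,-0.1,0.2,0.3],[1.0,0.2,-0.7,-0.1,-0.1,0.2,0.3]]]'

```text
clock: 14.6
tcp_pos: [0.3773, -0.2333, 0.2335]
orientation: [0.889, 0.081, 0.418, -0.169]
wrist_force: [-0.1, -0.2, -0.7]
finger_gap: 0.0379
```

>>> drive_tool --plan '[[[2.0,0,0,0,0,0,0.3],[2.5,0,0,0,0,0,0.3],[2.5,0,0,0,0,0,0.3],[2.5,0,0,0,0,0,0.3],[2.0,0,0,0,0,0,0.3]]]'

```text
clock: 15.02
tcp_pos: [0.4464, -0.2595, 0.1444]
orientation: [0.889, 0.08, 0.418, -0.168]
wrist_force: [0.4, -0.6, -0.2]
finger_gap: 0.038
```

```bash
python3 - <<'E'
from kin import *
st(); T=tool(); cv2.imwrite("pics/w11.png",env.read_camera("wrist")[:,:,::-1])
cv2.imwrite("pics/t11.png",env.read_camera("top")[:,:,::-1])
c=T[:3,3]+T[:3,:3]@JT; print("jar est floor frame",(c-FLOOR)@CX,(c-FLOOR)@CY,c[2])
plan(jp(PL,-22,.0,.0),f=.3)
E
```

```text
15.02 q [-0.8624 -0.1736 -0.9728  0.1406  0.3052 -0.3862] tcp [ 0.4464 -0.2595  0.1444] gap 0.03796830589018507 F [ 0.3825 -0.6138 -0.24  ]
[[ 0.5942  0.3663  0.7161]
 [-0.2318  0.9305 -0.2836]
 [-0.7702  0.0025  0.6378]]
jar est floor frame -0.10627988913668808 -0.005711064700916508 0.14582377707205202
n 5 dist 0.14273663909624731 rot 0.8710721473813802
[[[2.8, -0.3, 0.1, 0.1, -0.1, -0.1, 0.3], [2.8, -0.3, 0.1, 0.1, -0.1, -0.1, 0.3], [2.8, -0.3, 0.1, 0.1, -0.1, -0.1, 0.3], [2.8, -0.2, 0.1, 0.1, -0.1, -0.1, 0.3], [2.8, -0.2, 0.1, 0.1, -0.1, -0.1, 0.3]]]
```

View pics/w11.png

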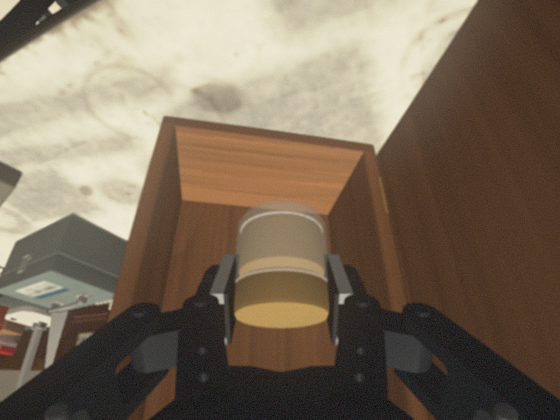

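View pics/t11.png

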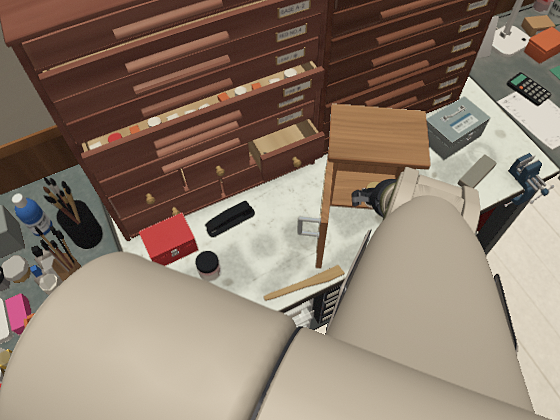

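>>> drive_tool --plan '[[[2.8,-0.3,0.1,0.1,-0.1,-0.1,0.3],[2.8,-0.3,0.1,0.1,-0.1,-0.1,0.3],[2.8,-0.3,0.1,0.1,-0.1,-0.1,0.3],[2.5,-0.2,0.1,0.1,-0.1,-0.1,0.3],[1.5,-0.2,0.1,0.1,-0.1,-0.1,0.3]]]'

```text
clock: 15.53
tcp_pos: [0.5194, -0.3033, 0.0535]
orientation: [0.89, 0.082, 0.413, -0.174]
wrist_force: [0.1, 0.0, -0.1]
finger_gap: 0.0381
```

```bash
python3 - <<'E'
from kin import *
st(); T=tool(); cv2.imwrite("pics/w12.png",env.read_camera("wrist")[:,:,::-1])
c=T[:3,3]+T[:3,:3]@JT; print("jar est floor frame",(c-FLOOR)@CX,(c-FLOOR)@CY,c[2])
plan(jp(PL,-22,.0,.0),f=.3)
E
```

```text
15.53 q [-0.7916  0.1848 -0.9553 -0.2288  0.2573 -0.3153] tcp [ 0.5194 -0.3033  0.0535] gap 0.03810069490422256 F [ 0.0868  0.0107 -0.0528]
[[ 0.5975  0.3778  0.7073]
 [-0.2428  0.9259 -0.2894]
 [-0.7642  0.0012  0.6449]]
jar est floor frame -0.021324071278080368 -0.003861715276297633 0.0547922034444513
n 5 dist 0.018513323572841273 rot 0.26327590607842377
[[[0.4, 0.1, -0.1, -0.0, 0.0, 0.0, 0.3], [0.4, 0.1, -0.1, -0.0, 0.0, 0.0, 0.3], [0.4, 0.1, -0.1, -0.0, 0.0, 0.0, 0.3], [0.4, 0.1, -0.1, -0.0, 0.0, 0.0, 0.3], [0.4, 0.1, -0.1, -0.0, 0.0, 0.0, 0.3]]]
```

View pics/w12.png

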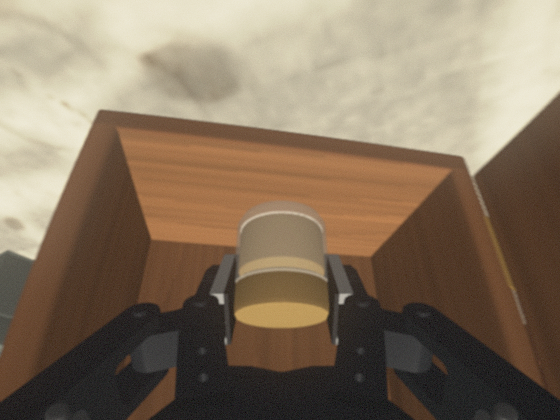

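The jar is inside the opening and centred, about 20 mm above the floor. Lowering.

>>> drive_tool --plan '[[[0.5,0.1,-0.1,0,0,0,0.3],[0.4,0.1,-0.1,0,0,0,0.3],[0.4,0.1,-0.1,0,0,0,0.3],[0.3,0,-0.1,0,0,0,0.3],[0.3,0,-0.1,0,0,0,0.3]]]'

```text
clock: 16.0
tcp_pos: [0.5281, -0.3036, 0.0378]
orientation: [0.89, 0.081, 0.412, -0.174]
wrist_force: [0.7, -0.5, -0.9]
finger_gap: 0.0379
```

```bash
python3 - <<'E'
from kin import *
st(); T=tool(); 
c=T[:3,3]+T[:3,:3]@JT; print("jar est floor frame",(c-FLOOR)@CX,(c-FLOOR)@CY,c[2])
print("down 1mm in tool cm",T[:3,:3].T@[0,0,-.1])
E
```

```text
16.0 q [-0.7772  0.2346 -0.9586 -0.2873  0.2488 -0.3038] tcp [ 0.5281 -0.3036  0.0378] gap 0.03794199764295505 F [ 0.6611 -0.4542 -0.9309]
[[ 0.599   0.3774  0.7062]
 [-0.2439  0.926  -0.288 ]
 [-0.7627  0.0003  0.6468]]
jar est floor frame -0.013739267344763542 0.0005015738158809965 0.0390718806864854
down 1mm in tool cm [ 0.0763 -0.     -0.0647]
```

4 mm to go; lowering 1 mm per row and watching the force.

>>> drive_tool --plan '[[[0.08,0,-0.06,0,0,0,0.3],[0.08,0,-0.06,0,0,0,0.3],[0.08,0,-0.06,0,0,0,0.3],[0,0,0,0,0,0,0.3],[0,0,0,0,0,0,0.3]]]'

```text
clock: 16.42
tcp_pos: [0.5281, -0.3036, 0.0342]
orientation: [0.89, 0.081, 0.413, -0.174]
wrist_force: [0.2, 0.2, -0.7]
finger_gap: 0.0385
```

>>> drive_tool --plan '[[[0.08,0,-0.06,0,0,0,0.3],[0,0,0,0,0,0,0.3],[0.08,0,-0.06,0,0,0,0.3],[0,0,0,0,0,0,0.3],[0,0,0,0,0,0,0.3]]]'

```text
clock: 16.83
tcp_pos: [0.5291, -0.3042, 0.0334]
orientation: [0.891, 0.081, 0.412, -0.174]
wrist_force: [-2.0, 1.1, 5.3]
finger_gap: 0.0382
```

Contact with the floor (+5 N). Releasing.

>>> drive_tool --plan '[[[0,0,0,0,0,0,0.5],[0,0,0,0,0,0,0.55],[0,0,0,0,0,0,0.65],[0,0,0,0,0,0,0.65],[0,0,0,0,0,0,0.65]]]'

```text
clock: 17.25
tcp_pos: [0.5282, -0.3036, 0.0319]
orientation: [0.89, 0.081, 0.413, -0.174]
wrist_force: [0.3, -0.7, -0.2]
finger_gap: 0.0555
```

```bash
python3 - <<'E'
from kin import *
st(); T=tool(); cv2.imwrite("pics/w13.png",env.read_camera("wrist")[:,:,::-1])
print(proj("wrist",FLOOR-.014*CX+[0,0,.046],T))
E
```

```text
17.25 q [-0.777   0.249  -0.9626 -0.3042  0.2487 -0.3036] tcp [ 0.5282 -0.3036  0.0319] gap 0.05554932635224989 F [ 0.2544 -0.6624 -0.191 ]
[[ 0.5982  0.3774  0.7069]
 [-0.243   0.926  -0.2888]
 [-0.7636  0.001   0.6456]]
[281.2947 320.1745]
```

View pics/w13.png

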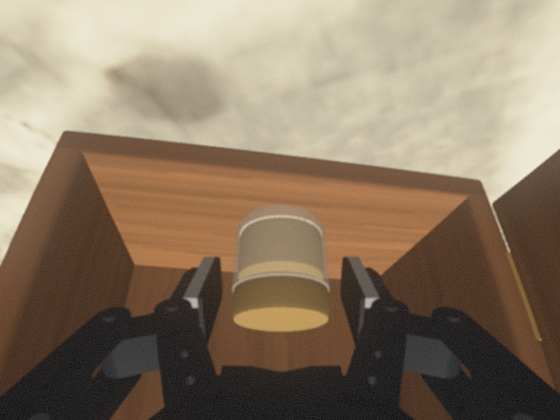

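The jar is released and standing, with the fingers clear on both sides (lid centre near (281,300)). Retreating along the tool axis.

>>> drive_tool --plan '[[[-0.8,0,0,0,0,0,0.65],[-1.5,0,0,0,0,0,0.65],[-2.5,0,0,0,0,0,0.65],[-2.5,0,0,0,0,0,0.65],[-2.5,0,0,0,0,0,0.65]]]'

```text
clock: 17.72
tcp_pos: [0.4685, -0.2789, 0.1073]
orientation: [0.89, 0.082, 0.413, -0.174]
wrist_force: [-0.8, -0.2, 0.1]
finger_gap: 0.0557
```

>>> drive_tool --plan '[[[-2.5,0,0,0,0,0,0.65],[-2.5,0,0,0,0,0,0.65],[-2.5,0,0,0,0,0,0.65],[-2.5,0,0,0,0,0,0.65],[-2.5,0,0,0,0,0,0.65]]]'

```text
clock: 18.13
tcp_pos: [0.3937, -0.2483, 0.2034]
orientation: [0.89, 0.081, 0.413, -0.174]
wrist_force: [-0.4, -1.5, 0.6]
finger_gap: 0.0559
```

```bash
python3 - <<'E'
from kin import *
st(); T=tool(); cv2.imwrite("pics/w14.png",env.read_camera("wrist")[:,:,::-1])
a=env.read_camera("scene")[:,:,::-1]; cv2.imwrite("pics/s14.png",cv2.resize(a[60:370,190:430],None,fx=1.9,fy=1.9))
for n,P in (("lid",FLOOR-.014*CX+[0,0,.046]),("base",FLOOR-.014*CX),("FLc",fl(-.051,.078,.012)),("FRc",fl(-.051,-.078,.012))): print(n,proj("wrist",P,T))
E
```

```text
18.13 q [-0.9796 -0.3838 -0.9334  0.4092  0.3698 -0.4746] tcp [ 0.3937 -0.2483  0.2034] gap 0.05587866346833796 F [-0.439  -1.4919  0.5635]
[[ 0.5986  0.3771  0.7067]
 [-0.2433  0.9262 -0.2881]
 [-0.7632  0.0006  0.6462]]
lid [280.4805 189.3675]
base [280.4923 156.2493]
FLc [358.0735 142.1291]
FRc [210.3976 123.2352]
```

View pics/w14.png

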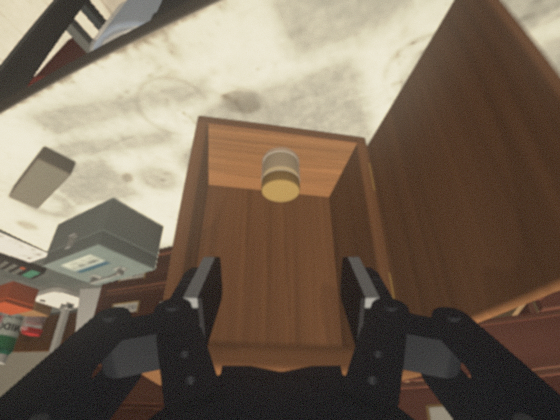

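View pics/s14.png

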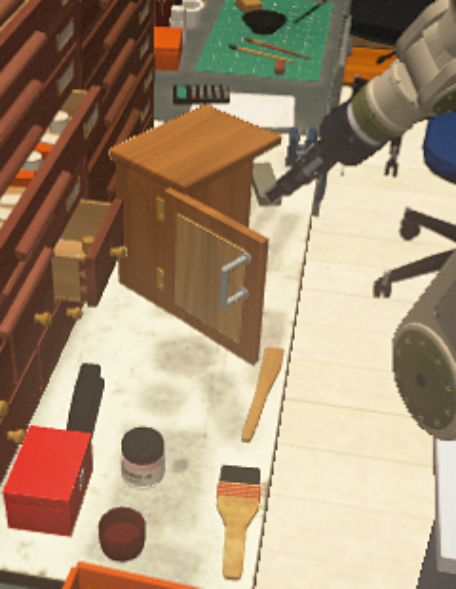

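The jar stands on the floor, lid centre near (281,190) against a predicted (280.5,189). I'll run the final numeric checks before handing in.

```bash
python3 - <<'E'
from kin import *
T=tool(); im=cv2.imread("pics/w14.png"); hsv=cv2.cvtColor(im,cv2.COLOR_BGR2HSV)
roi=np.zeros(im.shape[:2],np.uint8); roi[165:205,255:305]=1
m=cv2.inRange(hsv,(17,110,120),(30,255,255))*roi
c=max(cv2.findContours(m,0,2)[0],key=cv2.contourArea); print(cv2.boundingRect(c),cv2.contourArea(c))
for uv in[(281,189)]:
    p=plane("wrist",uv,.058,T); print("lid",(p-FLOOR)@CX,(p-FLOOR)@CY)
p=plane("scene",(190+228/1.9,60+281/1.9),.155); a=p-HINGE; b=bar(0)-HINGE
print("door",(np.arctan2(b[1],b[0])-np.arctan2(a[1],a[0]))%(2*np.pi),"r",np.hypot(*a[:2]),np.hypot(*b[:2]))
a0=cv2.imread("pics/scene0.png")[270:360,225:300].astype(int); env_=env.read_camera("scene")[270:360,225:300,::-1].astype(int)
print("diff px in jar/cup area",(abs(a0-env_).max(2)>40).sum())
E
```

```text
(261, 172, 39, 31) 749.5
lid -0.00789148158361895 -0.0003123959405833231
door 1.5106454978528499 r 0.14744793849089363 0.16130716041143364
diff px in jar/cup area 111
```

```bash
python3 - <<'E'
from workcell import env
print(env.get_state()['wrist_force'],env.hand_in())
E
```

```text
the job is handed in; nothing more can be done
[-0.51050036 -1.00121923 -0.25548468] None
```

I swung the cabinet door open and stood the smallest jar upright on the cabinet floor, wholly inside. I then backed the gripper clear and handed the job in at about 18 s. No verdict came back, so what follows rests on my own measurements.

**Door:** I gripped the bar and swung the door to about 1.6 rad by the tool's path. The last scene picture gives a rough 1.51 rad, well above 1.2. The handle radius I measured there was 147 mm where it should be 161 mm, so that reading is rough.

**Small jar:** I carried it in with the tool tilted 50° and lowered it until the wrist read about 5 N of floor contact. By the arm's position the jar sits at x of about −14 mm and y of about 0 in the floor frame. The wrist picture gives x of about −8 mm. They disagree by 6 mm, but both are well within −33 to +51 mm. It looks upright in the wrist picture.

**Larger jar and cup:** Their lid and rim centres are within about 3 px of the first picture (about 0 px for the jar, 2 to 3 px for the cup). A simple image difference over that area flagged 111 pixels, which I put down to noise or shadow and did not look into further.

**Robot:** The gripper was clear of everything, with only about 1 N of noise on the wrist force.

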